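Take the oil filler cap off the vacuum pump

TASK

Unscrew the red oil filler cap of the vacuum pump (anticlockwise, it takes about a full turn and several regrips) without forcing the thread, keep hold of it as it comes free so that it does not fall, and set it down gently, mouth down, in the aluminium drip tray. Leave the beaker, timer, tape roll and bottle where they are.

Things in the scene. Friction and masses are not known exactly. Their poses are not given: they have to be found in the camera images.
- cap: red ribbed screw cap, cylinder 60 mm in diameter, 50 mm high, open below (bore 47 mm, 40 mm deep, two small lugs inside), about 0.15 kg. Origin: centre of the open lower rim; z runs along the axis out through the closed top. At the start screwed on the neck, rim about 35 mm below its mouth.
- pump: grey and blue vacuum pump, 200 (x) x 130 (y) x 128 mm, fixed. Origin: centre of its underside; its -x side faces the robot at yaw 0. The neck leans 0.42 rad from vertical towards -x. The cap frees after about 6 to 7.5 rad, unseen, to be felt: while engaged, a pull along the axis is resisted within 4 mm; once free it lifts off with hardly any force.
- neck_mouth (a point): centre of the mouth of the fixed steel filler neck (33 mm core, 60 mm long); its z axis runs outward along the neck, which is also the cap's axis. Right-hand thread (seen from outside, anticlockwise unscrews), rise 20 mm per turn, about 3 mm axial play; friction holds the cap on it when let go, until the very end.
- tray: square aluminium drip tray, 150 x 150 x 16 mm, walls 4 mm, floor 4 mm thick, fixed. Origin: centre of its underside.
- beaker: glass beaker, 50 mm across, 54 mm high, bystander; origin: centre of its underside
- timer: white timer with three coloured buttons, 66 x 66 x 17 mm, bystander; origin: centre of its underside
- tape_roll: roll of tan tape lying flat, 98 mm across, 25 mm high, bystander; origin: centre of its underside
- solvent_bottle: low clear glass bottle with a blue ring on top, 72 mm across, 122 mm high, bystander; origin: centre of its underside

How it is judged:
On the way:
1. the cap is off the neck, its rim at least 20 mm beyond the mouth, and held up in the gripper (distance between cap and neck_mouth above 0.02 m and (z of cap in the frame of neck_mouth above 0 m or horizontal distance between cap and neck_mouth above 0.05 m) and height (world z) of cap above 0.06 m and contact force between the fingers and cap above 1 N), for 0.2 s.
At the end, for the whole second after the job is handed in: The cap stands mouth down on the tray's floor (upright within 0.1 rad, rim below 10 mm, centre within 50 mm of the tray's centre along each side), at rest and released (x of cap in the frame of tray between -0.05 and 0.05 m and y of cap in the frame of tray between -0.05 and 0.05 m and height (world z) of cap below 0.01 m and angle between cap's own z axis and vertical below 0.1 rad and linear speed of cap below 0.02 m/s); the robot touches nothing.
It fails at once if the cap falls: it is low down anywhere but in the tray (height (world z) of cap below 0.045 m and (x of cap in the frame of tray above 0.075 m or x of cap in the frame of tray below -0.075 m or y of cap in the frame of tray above 0.075 m or y of cap in the frame of tray below -0.075 m)).
It fails at once if the cap is dropped or slammed into the tray (faster than 0.6 m/s below 45 mm) (height (world z) of cap below 0.045 m and linear speed of cap above 0.6 m/s).
It fails at once if the thread is forced: more than 80 N between cap and pump (contact force between cap and pump above 80 N).
It fails at once if a bystander is moved more than 30 mm (distance of any of beaker, timer, tape_roll, solvent_bottle from where it was at the start of the episode above 0.03 m).
It also fails if it takes over 72 s, if anything falls off the work surface, if the arm or the gripper's body presses on something with over 40 N, if the wrist force passes 120 N, or if a joint passes its speed limit or range.

ROBOT

A 6-joint arm with a two-finger parallel gripper is mounted at the origin on a cart in front of the work surface, level with it; the furniture and walls round the work are solid. World frame = base frame: x ahead of the robot, y to its left, z up, the work surface at z = 0. Lengths are in m, angles in rad, forces in N, time in s.
With the tool pointing down it reaches from about 0.275 to 0.75 m from the base axis. Payload 10.2 kg.
Tool frame: the origin (TCP) lies midway between the tips of the shut fingers; the grasp point (between the pads) lies 19 mm behind it; z points along the fingers, y is the line along which they close (so a half turn about z gives the same grasp; the last joint's range is limited). The gripper opens to 85 mm and grips with 20 to 120 N. Pads are 22 mm wide; open, the fingers measure 114 mm over their backs; the gripper's body (76 mm by 85 mm) begins 54 mm behind the grasp point. The pads swing forward as they close: fully open they stand 13 mm farther back than shut.
Start: joints at [-1.566, 0.313, 1.498, -0, 1.331, -0.223], TCP at [0.119, -0.511, 0.231] pointing down, gripper open.
Joint ranges: [-2.94, 2.94], [-0.97, 2.17], [0.19, 2.56], [-1.23, 4.37], [0.02, 3.11], [-2.88, 2.88]. Speed limits (rad/s): [2.39, 2.39, 3.01, 3.14, 3.14, 3.14].

INTERFACE

Orientations are given as a unit quaternion [w, x, y, z].
In Python, from workcell import readout, imaging, order gives the robot as it stands.
- The arm moves only by the tool send_rows, never from a script. Its argument "motion" is a list that holds one entry, the list of rows, each a list of 5 numbers: the opening, from -1 (shut) to 1 (fully open), then the shift along the world's x, y, z as a fraction of full scale, then the turn about the world's z as a fraction of full scale. In form: [[[fingers, x, y, z, spin], ...]]. A call has 1 to 12 rows; each row shifts and turns the commanded pose from where the row before left it; what a row does not reach is not made up. Full scale, the value 1, is 3 cm for a shift and 6 degrees for a turn. A row lasts 1/12 s, in which the tool goes at most 41.7 mm and 7.16 degrees, less where a joint would pass 70% of its speed; a pose out of reach is approached as far as the arm can. A call with a number of a shift or a turn outside -1 to 1 is refused whole. A call with a gripper value outside its range is refused whole. The fingers move at their own pace and stop on an object; "squeeze" is the grip in N (left out, the last holds). Time passes only in rows, so rows that do not move let the fingers close. It gives the time, the measured TCP pose, the force, the opening and the grip force at its end, in the units of the state.
- readout.sense(): the state, without advancing time (a new reading comes with each control period).
- imaging.grab_frame(name): name is "scene" or "top"; returns the picture (384x512x3 uint8, blue, green, red); there is no depth.
- imaging.calibration(name): a dict with "camera_matrix" (3x3 intrinsics, pixels), "xyz" and "orientation" of the camera in the world. Camera axes: x right, y up, looking along -z (the intrinsics and any distortion apply to the point x, -y, -z); pixel columns grow to the right and rows downward; lengths in m; the calibration is good to about 2 mm. A picture is of the moment at which its call begins. calibration takes no time and is no camera call.
- order.hand_in(): hands the job in; it is judged then, once.
Trained networks look in the newest picture that a camera, given by its name, has taken for a name from the list of things; names that differ only in an ending like _2 or _b are one class to them, and where a whole thing is asked for, a point or a joint stands for the part that bears it (a point fixed in the world has none). Each returns a list of dicts, best first, with "score" (0 to 1); they miss things now and then, are a little off and sometimes report something else, mostly with a low value. They report only what shows in the picture. A call takes as long as a camera call.
- imaging.regions_of(camera, target): "region" (384x512 bool, what is visible of it).
- imaging.spot_point(camera, target): "location" ([x, y, z] in m, in the coordinates of the camera as it stood for that picture, good to about 4 mm: a listed point, or the origin of a listed thing).
The state is a dict: "time": time; "joint_pos": joint angles; "joint_vel": joint speeds; "joint_efforts": joint torques, N m; "tool_pos": TCP position; "eef_rot": TCP orientation; "contact_force": force on the tool from outside, world axes, zero at the start; "moment": the same for the moment, N m; "opening": finger opening in m; "grasp_force": force on a finger pad.
Only numpy, scipy, OpenCV 4.12 (cv2) and the standard library are available. Lean on these libraries where they do the work, as an engineer would, in place of code of your own. Each camera call takes 0.05 s, during which the arm holds its last target. There are 200 camera calls.

## Working session

There is one attempt and no reset: what is moved stays moved. The work goes in short steps, Python scripts to look and compute and a tool call to move; the robot and the scene stay as the last step left them, time stands still between calls to the robot, and variables do not carry over. Pictures are saved under pics/ and viewed, at most 10 in all, crops included, and the job is handed in when it is done.

Besides the shell and the picture viewer there is one more tool, called after "Request:" as name(argument=value, ...) on one line, values as JSON. send_rows: Moves the arm, as the interface text tells. Shift numbers are shares of 3 cm and turn numbers shares of 6 degrees, none past 1 either way. Its arguments: {"type":"object","properties":{"motion":{"type":"array","items":{"type":"array","items":{"type":"array","items":{"type":"number"}}}},"squeeze":{"type":"number"}},"required":["motion"]}

```bash
mkdir -p pics; cat > h.py <<'E'
import numpy as np, cv2
from scipy.spatial.transform import Rotation as R
from workcell import readout, imaging, order
def pose(cam):
    c=imaging.calibration(cam); q=c["orientation"]
    return np.array(c["camera_matrix"]),np.array(c["xyz"]),R.from_quat([q[1],q[2],q[3],q[0]]).as_matrix(),c
def world(cam,p):
    K,t,Rm,_=pose(cam); return Rm@np.array(p)+t
def st():
    s=readout.sense(); print({k:np.round(v,4).tolist() for k,v in s.items()})
E
python3 - <<'E'
from h import *
for c in ("scene","top"):
    im=imaging.grab_frame(c); cv2.imwrite(f"pics/{c}0.png",im)
    print(c,pose(c)[3])
    for n in ("cap","pump","neck_mouth","tray","beaker","timer","tape_roll","solvent_bottle"):
        for d in imaging.spot_point(c,n)[:2]: print(n,round(d["score"],2),np.round(world(c,d["location"]),4))
st()
E
```

```text
scene {'camera_matrix': array([[441.41765498,   0.        , 260.12637656],
       [  0.        , 441.41765498, 191.9306332 ],
       [  0.        ,   0.        ,   1.        ]]), 'xyz': array([0.11134606, 0.84957807, 0.86994224]), 'orientation': array([-0.29493314, -0.11537311,  0.34921478,  0.88190279])}
cap 0.95 [0.6256 0.3006 0.1302]
cap 0.67 [ 0.472   0.5153 -0.0013]
pump 0.97 [0.7054 0.2942 0.0021]
tray 0.62 [ 4.386e-01  2.915e-01 -1.000e-04]
beaker 0.74 [0.5405 0.1195 0.0019]
timer 0.85 [0.6047 0.4835 0.003 ]
tape_roll 0.92 [ 4.726e-01  5.171e-01 -2.000e-04]
tape_roll 0.24 [0.7032 0.2928 0.0055]
solvent_bottle 0.91 [0.3046 0.4833 0.0026]
top {'camera_matrix': array([[381.07962714,   0.        , 257.23741025],
       [  0.        , 381.07962714, 187.62014613],
       [  0.        ,   0.        ,   1.        ]]), 'xyz': array([0.28260192, 0.31415625, 1.07796959]), 'orientation': array([-0.66327164, -0.08005316,  0.08487647,  0.73922812])}
cap 0.8 [0.6241 0.296  0.1261]
pump 0.75 [0.7067 0.2962 0.0018]
tray 0.57 [ 0.4339  0.2866 -0.0011]
beaker 0.52 [0.5442 0.1169 0.001 ]
timer 0.75 [6.073e-01 4.830e-01 3.000e-04]
timer 0.64 [ 0.469   0.5165 -0.0032]
tape_roll 0.72 [ 0.4706  0.5158 -0.0021]
tape_roll 0.52 [0.5412 0.1174 0.0016]
solvent_bottle 0.75 [ 0.3017  0.482  -0.0031]
{'time': 0.9, 'joint_pos': [-1.5664, 0.3129, 1.4977, -0.0, 1.331, -0.2234], 'joint_vel': [-0.0003, -0.0011, -0.0001, 0.0003, -0.0024, 0.0002], 'joint_efforts': [0.0009, -41.2158, -25.9896, -0.0002, 0.0006, -0.0], 'tool_pos': [0.1185, -0.5114, 0.2313], 'eef_rot': [0.0, 0.9935, 0.1136, -0.0], 'contact_force': [0.6685, 0.4052, -0.1284], 'moment': [0.0484, -0.0334, 0.0202], 'grasp_force': 0.0, 'opening': 0.085}
```

View pics/scene0.png

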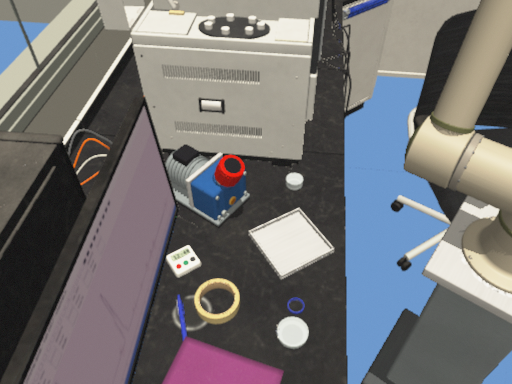

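View pics/top0.png

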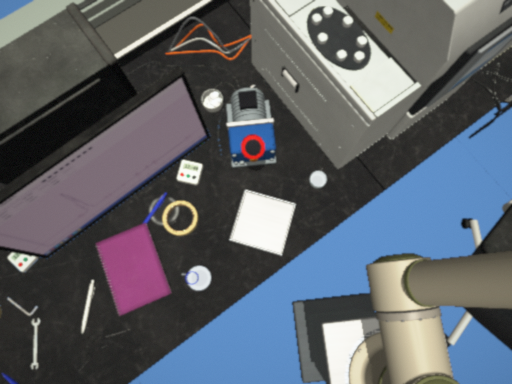

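```bash
cat >> h.py <<'E'
def ray(cam,u,v):
    K,t,Rm,_=pose(cam); d=Rm@np.array([(u-K[0,2])/K[0,0],-(v-K[1,2])/K[1,1],-1]); return t,d
def onz(cam,u,v,z=0):
    t,d=ray(cam,u,v); return t+d*(z-t[2])/d[2]
def proj(cam,p):
    K,t,Rm,_=pose(cam); c=Rm.T@(np.array(p)-t); c=c*[1,-1,-1]; return (K@c/c[2])[:2]
def tri(a,b):
    (t1,d1),(t2,d2)=ray("scene",*a),ray("top",*b)
    k=np.linalg.lstsq(np.c_[d1,-d2],t2-t1,rcond=None)[0]; p,q=t1+k[0]*d1,t2+k[1]*d2
    return (p+q)/2,np.linalg.norm(p-q)
E
python3 - <<'E'
from h import *
tray=imaging.regions_of("top","tray")[0]["region"]
v,u=np.nonzero(tray); P=np.array([onz("top",a,b,.012)[:2] for a,b in zip(u,v)],np.float32)
print("tray",cv2.minAreaRect(P))
c=[]
for cam in ("scene","top"):
    im=cv2.imread(f"pics/{cam}0.png").astype(int)
    red=((im[...,2]>110)&(im[...,1]<70)&(im[...,0]<70)).astype(np.uint8)
    n,l,s,ce=cv2.connectedComponentsWithStats(red)
    i=1+np.argmax(s[1:,4]); print(cam,s[i],ce[i])
    x,y=ce[i].astype(int); cr=cv2.imread(f"pics/{cam}0.png")[y-50:y+50,x-65:x+65]; c.append(cv2.resize(cr,None,fx=6,fy=6,interpolation=cv2.INTER_CUBIC)[:600,:390*2]); print(x-65,y-50)
    if cam=="top": sc=cr
cv2.imwrite("pics/pair.png",np.hstack([cv2.resize(k,(400,308)) for k in c]))
for n,uv in (("corner cabinet front",(340,165)),("cab left",(255,60)),("monitor",(208,136)),("monR",(45,254))): print(n,onz("top",*uv))
print("cabinet scene",onz("scene",303,157),onz("scene",160,148))
E
```

```text
tray ((0.4368536174297333, 0.2880059778690338), (0.14978042244911194, 0.15014885365962982), 67.71800231933594)
scene [215 155  30  32 518] [228.14864865 171.52316602]
163 121
top [242 135  23  26 276] [252.32971014 147.26449275]
187 97
corner cabinet front [0.58012599 0.0430688  0.        ]
cab left [0.95146284 0.25531269 0.        ]
monitor [ 7.13270276e-01  4.22843974e-01 -2.22044605e-16]
monR [0.41311538 0.90424257 0.        ]
cabinet scene [5.83785729e-01 9.01175754e-03 1.11022302e-16] [0.94527703 0.23250636 0.        ]
```

View pics/pair.png

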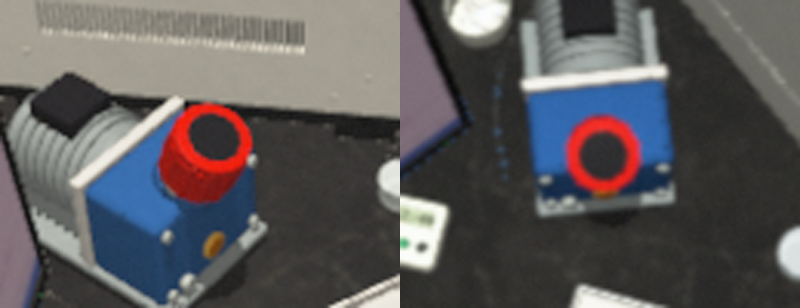

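```bash
python3 - <<'E'
from h import *
print("captop",tri((232.5,165.5),(253.6,147.0)))
a,b=onz("top",231.8,165.9,.006),onz("top",276.4,163,.006); d=b-a; print(a,b,"front edge; yaw=",np.arctan2(d[0],-d[1]), np.linalg.norm(d))
# blue body top front edge from scene/top: check
for yaw in (-.1,-.05,0,.05,.1):
    ax=np.array([-np.sin(.42)*np.cos(yaw),-np.sin(.42)*np.sin(yaw),np.cos(.42)])
    o=np.array([.625,.298,.128]); print(yaw,"pred top",o+.05*ax, "corner px",[np.round(proj("top",np.array([.706,.295,.006])+R.from_euler('z',yaw).apply(v)),1) for v in ([-.1,.065,0],[-.1,-.065,0])])
print("edge",onz("top",300,245),onz("top",384,187),onz("top",440,137), "front bottom cabinet",onz("top",385,138))
E
```

```text
captop (array([0.60493412, 0.2943427 , 0.16872933]), np.float64(0.0020336576972522194))
[0.61030923 0.3600282  0.006     ] [0.60486157 0.22899258 0.006     ] front edge; yaw= -0.04154995056399193 0.1311488036977328
-0.1 pred top [0.60471383 0.30003541 0.17365445] corner px [array([228.4, 165.4]), array([272.8, 165. ])]
-0.05 pred top [0.60463746 0.29901898 0.17365445] corner px [array([230.2, 166.4]), array([274.4, 163.9])]
0 pred top [0.60461198 0.298      0.17365445] corner px [array([231.9, 167.3]), array([276. , 162.7])]
0.05 pred top [0.60463746 0.29698102 0.17365445] corner px [array([233.8, 168.1]), array([277.5, 161.4])]
0.1 pred top [0.60471383 0.29596459 0.17365445] corner px [array([235.6, 168.9]), array([279. , 160.1])]
edge [0.36096274 0.19127938 0.        ] [ 0.50036175 -0.07327629  0.        ] [ 0.63394736 -0.26792237  0.        ] front bottom cabinet [ 0.64881246 -0.10398278  0.        ]
```

Request:
send_rows(motion=[[[1, 0.537, 0.703, 0.23, 0], [1, 0.537, 0.703, 0.23, 0], [1, 0.537, 0.703, 0.23, 0], [1, 0.537, 0.703, 0.23, 0], [1, 0.537, 0.703, 0.23, 0], [1, 0.537, 0.703, 0.23, 0], [1, 0.537, 0.703, 0.23, 0], [1, 0.537, 0.703, 0.23, 0], [1, 0.537, 0.703, 0.23, 0], [1, 0.537, 0.703, 0.23, 0]]])

```text
time: 1.78
tool_pos: [0.2802, -0.2994, 0.3007]
eef_rot: [0.0, 0.994, 0.114, 0.0]
contact_force: [0.3, -0.6, 0.6]
opening: 0.0854
grasp_force: 0.0
```

Request:
send_rows(motion=[[[1, 0.4, 0.933, 0, 0], [1, 0.4, 0.933, 0, 0], [1, 0.4, 0.933, 0, 0], [1, 0.4, 0.933, 0, 0], [1, 0.4, 0.933, 0, 0], [1, 0.4, 0.933, 0, 0], [1, 0.4, 0.933, 0, 0], [1, 0.4, 0.933, 0, 0], [1, 0.4, 0.933, 0, 0], [1, 0.4, 0.933, 0, 0]]])

```text
time: 2.62
tool_pos: [0.3999, -0.0191, 0.3005]
eef_rot: [0.0, 0.994, 0.114, 0.0]
contact_force: [0.0, -0.5, -0.0]
opening: 0.0855
grasp_force: 0.0
```

Request:
send_rows(motion=[[[1, 0.08, 0.917, 0, 0], [1, 0.08, 0.917, 0, 0], [1, 0.08, 0.917, 0, -0.7], [1, 0.08, 0.917, 0, -0.7], [1, 0.08, 0.917, 0, -0.7], [1, 0.08, 0.917, 0, -0.7], [1, 0.08, 0.917, 0, -0.7], [1, 0.08, 0.917, 0, -0.7], [1, 0.7, 0.64, 0, -0.7], [1, 0.7, 0.64, 0, -0.7], [1, 0, 0, 0, 0]]])

```text
time: 3.53
tool_pos: [0.4627, 0.2401, 0.2991]
eef_rot: [-0.0, 0.984, -0.179, -0.0]
contact_force: [0.2, 0.1, 0.2]
opening: 0.0854
grasp_force: 0.0
```

Request:
send_rows(motion=[[[1, 0.84, 0.311, 0, 0], [1, 0.84, 0.311, 0, 0], [1, 0.84, 0.311, 0, 0], [1, 0.84, 0.311, 0, 0], [1, 0.84, 0.311, 0, 0], [1, 0.84, 0.311, 0, 0], [1, 0, 0, -0.95, 0], [1, 0, 0, -0.95, 0], [1, 0, 0, -0.95, 0], [1, 0, 0, -0.95, 0], [1, 0, 0, 0, 0]]])

```text
time: 4.45
tool_pos: [0.6099, 0.2929, 0.1801]
eef_rot: [0.002, 0.984, -0.178, -0.005]
contact_force: [0.1, 0.6, -1.6]
opening: 0.0855
grasp_force: 0.0
```

Request:
send_rows(motion=[[[1, 0, 0, -0.65, 0], [1, 0, 0, -0.65, 0], [1, 0, 0, -0.65, 0], [1, 0, 0, 0, 0]]])

```text
time: 4.78
tool_pos: [0.611, 0.2933, 0.1255]
eef_rot: [0.001, 0.984, -0.178, -0.002]
contact_force: [-0.5, -1.3, -0.5]
opening: 0.0856
grasp_force: 0.0
```

```bash
python3 - <<'E'
from h import *
ims=[imaging.grab_frame(c) for c in ("scene","top")]
cs=[cv2.resize(im[y-50:y+50,x-65:x+65],(400,308),interpolation=cv2.INTER_CUBIC) for im,(x,y) in zip(ims,((228,171),(252,147)))]
cv2.imwrite("pics/pre.png",np.hstack(cs)); st()
E
```

```text
{'time': 4.8833, 'joint_pos': [0.2752, 0.7383, 1.096, -0.0, 1.3061, 2.2046], 'joint_vel': [0.0029, -0.021, -0.0243, 0.0008, -0.0033, -0.0006], 'joint_efforts': [-0.0438, -56.4127, -24.1784, -0.0017, -0.0469, -0.0035], 'tool_pos': [0.6125, 0.2938, 0.1294], 'eef_rot': [-0.0002, 0.984, -0.1783, 0.0005], 'contact_force': [-0.258, -0.0525, 0.9518], 'moment': [0.0095, 0.0401, -0.0449], 'grasp_force': 0.0, 'opening': 0.0852}
```

View pics/pre.png

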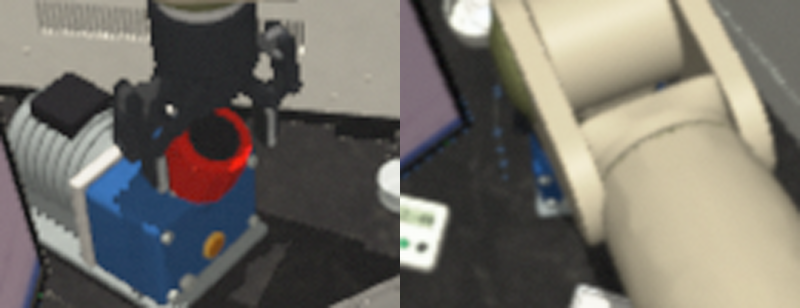

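Request:
send_rows(motion=[[[-1, 0, 0, 0, 0], [-1, 0, 0, 0, 0], [-1, 0, 0, 0, 0], [-1, 0, 0, 0, 0], [-1, 0, 0, 0, 0]]], squeeze=30)

```text
time: 5.3
tool_pos: [0.6131, 0.2955, 0.1305]
eef_rot: [-0.002, 0.984, -0.178, 0.002]
contact_force: [1.5, 6.7, 4.1]
opening: 0.062
grasp_force: 31.4
```

```bash
python3 -c "
from h import *
st()"
```

```text
{'time': 5.3, 'joint_pos': [0.2766, 0.7372, 1.0951, 0.0023, 1.3034, 2.2048], 'joint_vel': [-0.0024, 0.0002, -0.0004, -0.0011, 0.0014, -0.0], 'joint_efforts': [-3.5819, -56.1776, -23.0265, -1.4253, 0.8218, -0.0068], 'tool_pos': [0.6131, 0.2955, 0.1305], 'eef_rot': [-0.0023, 0.984, -0.1781, 0.0022], 'contact_force': [1.5426, 6.7283, 4.0823], 'moment': [1.1107, -0.2906, -0.0036], 'grasp_force': 31.3539, 'opening': 0.062}
```

Request:
send_rows(motion=[[[-1, 0, 0.05, 0, 0.5], [-1, -0.005, 0, 0.01, 1], [-1, -0.005, 0, 0.01, 1], [-1, -0.005, 0, 0.01, 1]]])

```text
time: 5.63
tool_pos: [0.6122, 0.2951, 0.1311]
eef_rot: [0.0, 1.0, 0.006, 0.001]
contact_force: [-0.5, -5.1, 4.3]
opening: 0.0613
grasp_force: 30.9
```

```bash
python3 -c "
from h import *
st()"
```

```text
{'time': 5.6333, 'joint_pos': [0.2775, 0.7367, 1.0943, -0.001, 1.3079, 1.8356], 'joint_vel': [-0.0064, -0.0068, 0.0012, -0.0139, -0.003, -1.2458], 'joint_efforts': [2.4784, -56.3411, -24.8487, 0.9501, -0.3085, 1.531], 'tool_pos': [0.6122, 0.2951, 0.1311], 'eef_rot': [0.0001, 1.0, 0.0065, 0.0014], 'contact_force': [-0.506, -5.1266, 4.2925], 'moment': [-0.7851, -0.0058, -0.1728], 'grasp_force': 30.9284, 'opening': 0.0613}
```

Request:
send_rows(motion=[[[-1, -0.005, 0, 0.01, 1], [-1, -0.005, 0, 0.01, 1], [-1, -0.005, 0, 0.01, 1], [-1, 0, 0, 0, 0]]])

```text
time: 5.97
tool_pos: [0.6133, 0.2941, 0.1328]
eef_rot: [0.001, 0.987, 0.163, 0.003]
contact_force: [3.7, -5.2, 6.0]
opening: 0.0611
grasp_force: 30.8
```

```bash
python3 -c "
from h import *
st()"
```

```text
{'time': 5.9667, 'joint_pos': [0.2763, 0.7346, 1.0935, -0.0028, 1.3074, 1.5213], 'joint_vel': [0.0012, -0.0011, -0.0027, 0.0063, -0.0046, 0.1399], 'joint_efforts': [4.4978, -54.2516, -22.4198, 1.5406, 0.4802, -1.3864], 'tool_pos': [0.6133, 0.2941, 0.1328], 'eef_rot': [0.001, 0.9867, 0.1626, 0.0032], 'contact_force': [3.7375, -5.2301, 6.049], 'moment': [-1.0244, -0.6671, -0.0644], 'grasp_force': 30.8221, 'opening': 0.0611}
```

Request:
send_rows(motion=[[[0.8, 0, -0.017, 0, 0], [0.8, 0, 0, 0, 0], [0.8, 0, 0, 0, -0.96], [0.8, 0, 0, 0, -0.96], [0.8, 0, 0, 0, -0.96], [0.8, 0, 0, 0, -0.96], [0.8, 0, 0, 0, -0.96], [0.8, 0, 0, 0, -0.96], [0.8, 0, 0, 0, -0.96], [0.8, 0, 0, 0, -0.96], [-1, 0, 0, 0, 0], [-1, 0, 0, 0, 0]]])

```text
time: 6.97
tool_pos: [0.6114, 0.2962, 0.1308]
eef_rot: [-0.002, 0.971, -0.237, 0.001]
contact_force: [0.5, 4.3, 2.5]
opening: 0.063
grasp_force: 31.1
```

Request:
send_rows(motion=[[[-1, 0, 0, 0, 0], [-1, 0, 0, 0, 0], [-1, -0.005, 0, 0.01, 0.96], [-1, -0.005, 0, 0.01, 0.96], [-1, -0.005, 0, 0.01, 0.96], [-1, -0.005, 0, 0.01, 0.96], [-1, -0.005, 0, 0.01, 0.96], [-1, -0.005, 0, 0.01, 0.96], [-1, -0.005, 0, 0.01, 0.96], [-1, -0.005, 0, 0.01, 0.96], [-1, 0, 0, 0, 0]]])

```text
time: 7.88
tool_pos: [0.6107, 0.2933, 0.1336]
eef_rot: [0.001, 0.986, 0.164, 0.001]
contact_force: [-0.9, -5.6, 9.2]
opening: 0.0596
grasp_force: 30.8
```

```bash
python3 - <<'E'
from h import *
st()
im=imaging.grab_frame("scene")
cv2.imwrite("pics/s2.png",cv2.resize(im[121:221,163:293],(780,600),interpolation=cv2.INTER_CUBIC))
for d in imaging.spot_point("scene","cap")[:2]: print(d["score"],world("scene",d["location"]))
E
```

```text
{'time': 7.8833, 'joint_pos': [0.2763, 0.7306, 1.0985, -0.0029, 1.3111, 1.5188], 'joint_vel': [0.0031, -0.0011, -0.0056, 0.0101, -0.009, 0.1331], 'joint_efforts': [3.2091, -52.8223, -23.0732, 1.2819, -0.4304, -1.4138], 'tool_pos': [0.6107, 0.2933, 0.1336], 'eef_rot': [0.0013, 0.9865, 0.1638, 0.0008], 'contact_force': [-0.9134, -5.5858, 9.1558], 'moment': [-1.1114, 0.0681, -0.1319], 'grasp_force': 30.7504, 'opening': 0.0596}
0.91 [0.62015641 0.29966198 0.13440809]
```

View pics/s2.png

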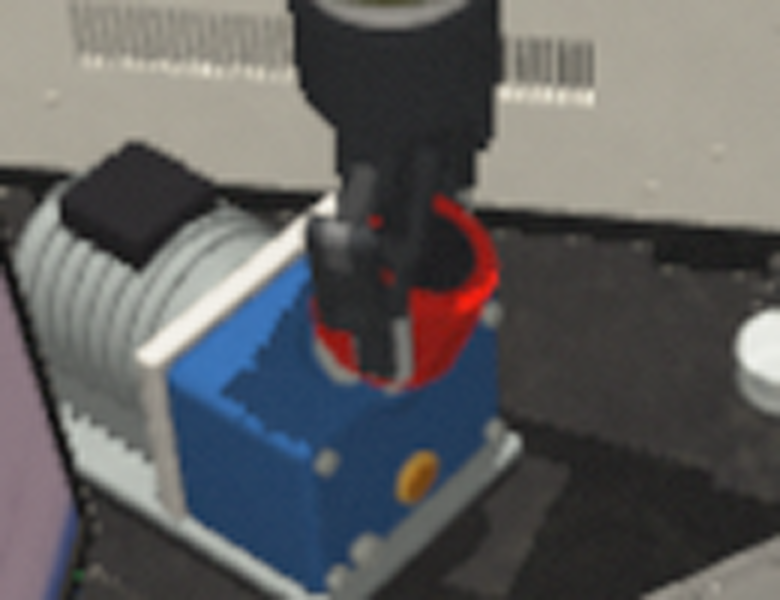

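Request:
send_rows(motion=[[[0.8, 0, 0, 0.03, 0], [0.8, 0, 0, 0.03, 0], [0.8, 0, 0, 0, -0.96], [0.8, 0, 0, 0, -0.96], [0.8, 0, 0, 0, -0.96], [0.8, 0, 0, 0, -0.96], [0.8, 0, 0, 0, -0.96], [0.8, 0, 0, 0, -0.96], [0.8, 0, 0, 0, -0.96], [0.8, 0, 0, 0, -0.96], [-1, 0, 0, 0, 0], [-1, 0, 0, 0, 0]]])

```text
time: 8.98
tool_pos: [0.6103, 0.2959, 0.1347]
eef_rot: [-0.001, 0.972, -0.237, 0.001]
contact_force: [0.7, 3.1, 4.1]
opening: 0.0645
grasp_force: 31.4
```

Request:
send_rows(motion=[[[-1, 0, 0, 0, 0], [-1, 0, 0, 0, 0], [-1, -0.005, 0, 0.011, 0.96], [-1, -0.005, 0, 0.011, 0.96], [-1, -0.005, 0, 0.011, 0.96], [-1, -0.005, 0, 0.011, 0.96], [-1, -0.005, 0, 0.011, 0.96], [-1, -0.005, 0, 0.011, 0.96], [-1, -0.005, 0, 0.011, 0.96], [-1, -0.005, 0, 0.011, 0.96], [-1, 0, 0, 0, 0]]])

```text
time: 9.9
tool_pos: [0.6096, 0.2928, 0.1375]
eef_rot: [0.002, 0.986, 0.164, 0.001]
contact_force: [1.0, -5.2, 8.1]
opening: 0.0607
grasp_force: 31.7
```

Request:
send_rows(motion=[[[0.8, 0, 0, 0, 0], [0.8, 0, 0, 0, 0], [0.8, 0, 0, 0, -0.96], [0.8, 0, 0, 0, -0.96], [0.8, 0, 0, 0, -0.96], [0.8, 0, 0, 0, -0.96], [0.8, 0, 0, 0, -0.96], [0.8, 0, 0, 0, -0.96], [0.8, 0, 0, 0, -0.96], [0.8, 0, 0, 0, -0.96], [-1, 0, 0, 0, 0], [-1, 0, 0, 0, 0]]])

```text
time: 10.9
tool_pos: [0.6089, 0.2961, 0.1369]
eef_rot: [-0.001, 0.972, -0.237, 0.0]
contact_force: [1.5, 4.7, 1.0]
opening: 0.0631
grasp_force: 31.5
```

Request:
send_rows(motion=[[[-1, 0, 0, 0, 0], [-1, 0, 0, 0, 0], [-1, -0.005, 0, 0.011, 0.96], [-1, -0.005, 0, 0.011, 0.96], [-1, -0.005, 0, 0.011, 0.96], [-1, -0.005, 0, 0.011, 0.96], [-1, -0.005, 0, 0.011, 0.96], [-1, -0.005, 0, 0.011, 0.96], [-1, -0.005, 0, 0.011, 0.96], [-1, -0.005, 0, 0.011, 0.96], [-1, 0, 0, 0, 0]]])

```text
time: 11.82
tool_pos: [0.6083, 0.2927, 0.1399]
eef_rot: [0.002, 0.986, 0.165, 0.0]
contact_force: [0.0, -9.2, 6.1]
opening: 0.0597
grasp_force: 31.6
```

```bash
python3 - <<'E'
from h import *
st()
imaging.grab_frame("scene")
for d in imaging.spot_point("scene","cap")[:2]: print(d["score"],world("scene",d["location"]))
E
```

```text
{'time': 11.8167, 'joint_pos': [0.2768, 0.7202, 1.1001, -0.0039, 1.3211, 1.518], 'joint_vel': [0.0022, 0.0002, -0.0067, 0.0083, -0.0109, 0.1352], 'joint_efforts': [5.3425, -53.9527, -24.0536, 2.0517, -0.3203, -1.4624], 'tool_pos': [0.6083, 0.2927, 0.1399], 'eef_rot': [0.0019, 0.9864, 0.1645, 0.0003], 'contact_force': [0.0243, -9.1555, 6.0774], 'moment': [-1.6058, -0.2953, -0.2205], 'grasp_force': 31.629, 'opening': 0.0597}
0.68 [0.62180334 0.29898365 0.13803541]
```

Request:
send_rows(motion=[[[0.8, 0, 0, 0.01, 0], [0.8, 0, 0, 0, 0], [0.8, 0, 0, 0, -0.96], [0.8, 0, 0, 0, -0.96], [0.8, 0, 0, 0, -0.96], [0.8, 0, 0, 0, -0.96], [0.8, 0, 0, 0, -0.96], [0.8, 0, 0, 0, -0.96], [0.8, 0, 0, 0, -0.96], [0.8, 0, 0, 0, -0.96], [-1, 0, 0, 0, 0], [-1, 0, 0, 0, 0]]])

```text
time: 12.92
tool_pos: [0.6071, 0.2954, 0.1401]
eef_rot: [-0.0, 0.972, -0.236, -0.0]
contact_force: [-5.9, -0.2, 9.3]
opening: 0.0678
grasp_force: 29.9
```

Request:
send_rows(motion=[[[-1, 0, 0, 0, 0], [-1, 0, 0, 0, 0], [-1, -0.005, 0, 0.011, 0.96], [-1, -0.005, 0, 0.011, 0.96], [-1, -0.005, 0, 0.011, 0.96], [-1, -0.005, 0, 0.011, 0.96], [-1, -0.005, 0, 0.011, 0.96], [-1, -0.005, 0, 0.011, 0.96], [-1, -0.005, 0, 0.011, 0.96], [-1, -0.005, 0, 0.011, 0.96], [-1, 0, 0, 0, 0]]])

```text
time: 13.83
tool_pos: [0.6072, 0.2924, 0.1427]
eef_rot: [0.002, 0.986, 0.165, 0.0]
contact_force: [-0.4, -11.4, 5.6]
opening: 0.0597
grasp_force: 31.4
```

Request:
send_rows(motion=[[[0.8, 0, 0, 0, 0], [0.8, 0, 0, 0, 0], [0.8, 0, 0, 0, -0.96], [0.8, 0, 0, 0, -0.96], [0.8, 0, 0, 0, -0.96], [0.8, 0, 0, 0, -0.96], [0.8, 0, 0, 0, -0.96], [0.8, 0, 0, 0, -0.96], [0.8, 0, 0, 0, -0.96], [0.8, 0, 0, 0, -0.96], [-1, 0, 0, 0, 0], [-1, 0, 0, 0, 0]]])

```text
time: 14.83
tool_pos: [0.6065, 0.2962, 0.1424]
eef_rot: [-0.001, 0.972, -0.236, 0.0]
contact_force: [1.2, 4.5, 1.6]
opening: 0.0637
grasp_force: 31.5
```

Request:
send_rows(motion=[[[-1, 0, 0, 0, 0], [-1, 0, 0, 0, 0], [-1, -0.005, 0, 0.011, 0.96], [-1, -0.005, 0, 0.011, 0.96], [-1, -0.005, 0, 0.011, 0.96], [-1, -0.005, 0, 0.011, 0.96], [-1, -0.005, 0, 0.011, 0.96], [-1, -0.005, 0, 0.011, 0.96], [-1, -0.005, 0, 0.011, 0.96], [-1, -0.005, 0, 0.011, 0.96], [-1, 0, 0, 0, 0]]])

```text
time: 15.75
tool_pos: [0.6065, 0.2924, 0.1461]
eef_rot: [0.002, 0.986, 0.165, 0.001]
contact_force: [2.7, -10.5, 8.2]
opening: 0.0603
grasp_force: 31.2
```

```bash
python3 - <<'E'
from h import *
imaging.grab_frame("scene")
for d in imaging.spot_point("scene","cap")[:2]: print(d["score"],world("scene",d["location"]))
E
```

```text
0.88 [0.62007667 0.29964305 0.14438473]
```

Request:
send_rows(motion=[[[0.8, 0, 0, 0.01, 0], [0.8, 0, 0, 0, 0], [0.8, 0, 0, 0, -0.96], [0.8, 0, 0, 0, -0.96], [0.8, 0, 0, 0, -0.96], [0.8, 0, 0, 0, -0.96], [0.8, 0, 0, 0, -0.96], [0.8, 0, 0, 0, -0.96], [0.8, 0, 0, 0, -0.96], [0.8, 0, 0, 0, -0.96], [-1, 0, 0, 0, 0], [-1, 0, 0, 0, 0]]])

```text
time: 16.85
tool_pos: [0.6059, 0.297, 0.1465]
eef_rot: [-0.003, 0.972, -0.236, 0.002]
contact_force: [3.0, 8.5, 5.2]
opening: 0.0625
grasp_force: 31.5
```

Request:
send_rows(motion=[[[-1, 0, 0, 0, 0], [-1, 0, 0, 0, 0], [-1, -0.005, 0, 0.011, 0.96], [-1, -0.005, 0, 0.011, 0.96], [-1, -0.005, 0, 0.011, 0.96], [-1, -0.005, 0, 0.011, 0.96], [-1, -0.005, 0, 0.011, 0.96], [-1, -0.005, 0, 0.011, 0.96], [-1, -0.005, 0, 0.011, 0.96], [-1, -0.005, 0, 0.011, 0.96], [-1, 0, 0, 0, 0]]])

```text
time: 17.77
tool_pos: [0.6051, 0.2933, 0.1498]
eef_rot: [0.002, 0.986, 0.165, 0.002]
contact_force: [-0.1, -8.3, 13.3]
opening: 0.06
grasp_force: 33.5
```

Request:
send_rows(motion=[[[-1, -0.035, 0, 0.076, 0], [-1, -0.035, 0, 0.076, 0], [-1, 0, 0, 0, 0], [-1, 0, 0, 0, 0]]])

```text
time: 18.1
tool_pos: [0.6036, 0.293, 0.1514]
eef_rot: [0.002, 0.987, 0.162, 0.001]
contact_force: [10.8, -7.1, -4.2]
opening: 0.0595
grasp_force: 36.8
```

Request:
send_rows(motion=[[[0.8, 0.04, 0, -0.06, 0], [0.8, 0, 0, 0, 0], [0.8, 0, 0, 0, -0.96], [0.8, 0, 0, 0, -0.96], [0.8, 0, 0, 0, -0.96], [0.8, 0, 0, 0, -0.96], [0.8, 0, 0, 0, -0.96], [0.8, 0, 0, 0, -0.96], [0.8, 0, 0, 0, -0.96], [0.8, 0, 0, 0, -0.96], [-1, 0, 0, 0, 0], [-1, 0, 0, 0, 0]]])

```text
time: 19.1
tool_pos: [0.6032, 0.2957, 0.1514]
eef_rot: [-0.001, 0.972, -0.236, 0.001]
contact_force: [-0.4, 1.4, 5.1]
opening: 0.0645
grasp_force: 31.0
```

Request:
send_rows(motion=[[[-1, 0, 0, 0, 0], [-1, 0, 0, 0, 0], [-1, -0.005, 0, 0.011, 0.96], [-1, -0.005, 0, 0.011, 0.96], [-1, -0.005, 0, 0.011, 0.96], [-1, -0.005, 0, 0.011, 0.96], [-1, 0, 0, 0, 0]]])

```text
time: 19.68
tool_pos: [0.6021, 0.2951, 0.1525]
eef_rot: [-0.0, 0.999, -0.035, -0.0]
contact_force: [-1.5, 0.1, 3.7]
opening: 0.06
grasp_force: 31.0
```

Request:
send_rows(motion=[[[-1, -0.035, 0, 0.076, 0], [-1, -0.035, 0, 0.076, 0], [-1, 0, 0, 0, 0], [-1, 0, 0, 0, 0]]])

```text
time: 20.02
tool_pos: [0.6001, 0.2948, 0.1559]
eef_rot: [0.0, 0.999, -0.04, -0.0]
contact_force: [0.2, -0.4, -1.8]
opening: 0.0599
grasp_force: 33.1
```

Request:
send_rows(motion=[[[-1, -0.04, 0, 0.09, 0], [-1, 0, 0, 0, 0], [-1, 0, 0, 0, 0]]])

```text
time: 20.27
tool_pos: [0.5992, 0.2948, 0.1571]
eef_rot: [0.0, 0.999, -0.04, -0.001]
contact_force: [5.6, 1.8, -11.4]
opening: 0.0596
grasp_force: 37.4
```

Request:
send_rows(motion=[[[-1, 0.04, 0, -0.09, 0], [-1, -0.005, 0, 0.011, 0.96], [-1, -0.005, 0, 0.011, 0.96], [-1, -0.005, 0, 0.011, 0.96], [-1, -0.005, 0, 0.011, 0.96], [-1, 0, 0, 0, 0]]])

```text
time: 20.77
tool_pos: [0.5999, 0.2916, 0.1568]
eef_rot: [0.003, 0.987, 0.162, -0.002]
contact_force: [1.9, -11.8, -3.3]
opening: 0.0596
grasp_force: 33.3
```

Request:
send_rows(motion=[[[-1, -0.035, 0, 0.076, 0], [-1, -0.035, 0, 0.076, 0], [-1, 0, 0, 0, 0], [-1, 0, 0, 0, 0]]])

```text
time: 21.1
tool_pos: [0.5976, 0.2924, 0.1603]
eef_rot: [0.002, 0.987, 0.16, -0.002]
contact_force: [0.2, -9.1, -4.6]
opening: 0.0588
grasp_force: 42.1
```

Request:
send_rows(motion=[[[-1, -0.04, 0, 0.09, 0], [-1, 0, 0, 0, 0], [-1, 0, 0, 0, 0]]])

```text
time: 21.35
tool_pos: [0.5971, 0.2923, 0.1625]
eef_rot: [0.002, 0.987, 0.16, -0.001]
contact_force: [8.4, -8.4, -13.4]
opening: 0.0591
grasp_force: 39.6
```

Request:
send_rows(motion=[[[-1, 0.04, 0, -0.09, 0], [-1, 0.02, 0, -0.05, 0], [-1, 0, 0, 0, 0]]])

```text
time: 21.6
tool_pos: [0.5979, 0.2926, 0.1621]
eef_rot: [0.002, 0.987, 0.16, -0.001]
contact_force: [-8.4, -11.1, 10.1]
opening: 0.0588
grasp_force: 42.4
```

```bash
python3 - <<'E'
from h import *
im=imaging.grab_frame("scene")
cv2.imwrite("pics/s3.png",cv2.resize(im[111:211,163:293],(780,600),interpolation=cv2.INTER_CUBIC))
for d in imaging.spot_point("scene","cap")[:2]: print(d["score"],world("scene",d["location"]))
st()
E
```

```text
0.67 [0.61597027 0.30130891 0.15165813]
{'time': 21.7, 'joint_pos': [0.281, 0.6823, 1.1077, -0.0039, 1.3541, 1.5317], 'joint_vel': [-0.0006, -0.0004, -0.0002, -0.001, -0.0028, -0.0002], 'joint_efforts': [5.0408, -51.434, -26.5499, 2.3838, -2.7065, -0.3917], 'tool_pos': [0.5979, 0.2926, 0.1621], 'eef_rot': [0.002, 0.9871, 0.1598, -0.001], 'contact_force': [-7.4281, -10.9927, 8.8891], 'moment': [-2.2555, 1.2655, -0.3976], 'grasp_force': 42.3589, 'opening': 0.0594}
```

View pics/s3.png

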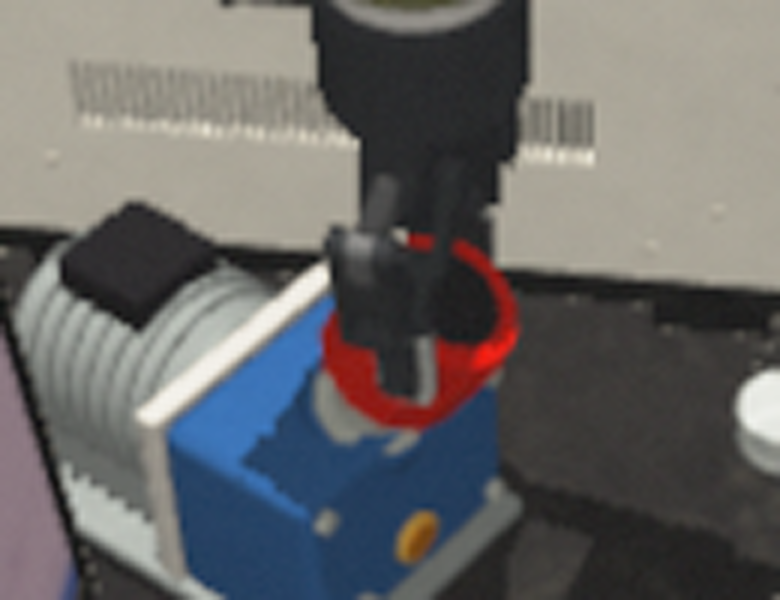

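Request:
send_rows(motion=[[[0.8, 0, 0, 0, 0], [0.8, 0, 0, 0, 0], [0.8, 0.075, 0, -0.13, -0.96], [0.8, 0.075, 0, -0.14, -0.96], [0.8, 0, 0, 0, -0.96], [0.8, 0, 0, 0, -0.96], [0.8, 0, 0, 0, -0.96], [0.8, 0, 0, 0, -0.96], [0.8, 0, 0, 0, -0.96], [0.8, 0, 0, 0, -0.96], [0.8, 0, 0, 0, 0]]])

```text
time: 22.62
tool_pos: [0.6027, 0.2951, 0.1525]
eef_rot: [-0.0, 0.971, -0.24, -0.0]
contact_force: [0.8, 0.6, -0.7]
opening: 0.0765
grasp_force: 0.0
```

Request:
send_rows(motion=[[[-1, 0, 0, 0, 0], [-1, 0, 0, 0, 0], [-1, 0, 0, 0, 0], [-1, 0, 0, 0, 0]]], squeeze=35)

```text
time: 22.95
tool_pos: [0.6043, 0.2954, 0.1548]
eef_rot: [-0.002, 0.972, -0.237, 0.003]
contact_force: [3.7, -1.0, 8.9]
opening: 0.0631
grasp_force: 35.9
```

Request:
send_rows(motion=[[[-1, -0.005, 0, 0.011, 0.96], [-1, -0.005, 0, 0.011, 0.96], [-1, -0.005, 0, 0.011, 0.96], [-1, -0.005, 0, 0.011, 0.96], [-1, 0, 0, 0, 0], [-1, 0, 0, 0, 0]]])

```text
time: 23.45
tool_pos: [0.6022, 0.2946, 0.154]
eef_rot: [0.0, 0.999, -0.04, 0.0]
contact_force: [-0.7, -1.9, 3.4]
opening: 0.0603
grasp_force: 36.6
```

Request:
send_rows(motion=[[[-1, -0.035, 0, 0.076, 0], [-1, -0.035, 0, 0.076, 0], [-1, 0, 0, 0, 0], [-1, 0, 0, 0, 0]]])

```text
time: 23.78
tool_pos: [0.5997, 0.2948, 0.1572]
eef_rot: [0.0, 0.999, -0.04, -0.001]
contact_force: [4.2, 1.5, -9.2]
opening: 0.0593
grasp_force: 40.6
```

Request:
send_rows(motion=[[[-1, 0.05, 0, -0.1, 0], [-1, -0.005, 0, 0.011, 0.96], [-1, -0.005, 0, 0.011, 0.96], [-1, -0.005, 0, 0.011, 0.96], [-1, -0.005, 0, 0.011, 0.96], [-1, 0, 0, 0, 0], [-1, 0, 0, 0, 0]]])

```text
time: 24.37
tool_pos: [0.6011, 0.2921, 0.1573]
eef_rot: [0.002, 0.987, 0.16, -0.001]
contact_force: [-1.7, -11.6, -1.3]
opening: 0.0593
grasp_force: 39.4
```

Request:
send_rows(motion=[[[-1, -0.035, 0, 0.076, 0], [-1, -0.035, 0, 0.076, 0], [-1, 0, 0, 0, 0], [-1, 0, 0, 0, 0]]])

```text
time: 24.7
tool_pos: [0.5992, 0.2925, 0.1587]
eef_rot: [0.002, 0.987, 0.159, -0.001]
contact_force: [9.0, -6.6, -16.3]
opening: 0.0591
grasp_force: 44.5
```

Request:
send_rows(motion=[[[-1, -0.035, 0, 0.076, 0], [-1, 0, 0, 0, 0], [-1, 0, 0, 0, 0]]])

```text
time: 24.95
tool_pos: [0.598, 0.2931, 0.1626]
eef_rot: [0.001, 0.987, 0.16, -0.001]
contact_force: [3.9, -6.2, -7.5]
opening: 0.059
grasp_force: 45.3
```

```bash
python3 - <<'E'
from h import *
im=imaging.grab_frame("scene")
for d in imaging.spot_point("scene","cap")[:2]: print(d["score"],world("scene",d["location"]))
st()
E
```

```text
0.54 [0.61287352 0.29843976 0.15193766]
{'time': 25.05, 'joint_pos': [0.2812, 0.6822, 1.1064, -0.0026, 1.3551, 1.5318], 'joint_vel': [0.0008, -0.0022, 0.0005, 0.0017, -0.0002, 0.0003], 'joint_efforts': [5.3198, -62.3108, -28.4685, 1.7938, 0.2911, -0.0571], 'tool_pos': [0.598, 0.2931, 0.1627], 'eef_rot': [0.0014, 0.9872, 0.1597, -0.0009], 'contact_force': [3.8457, -7.569, -7.5514], 'moment': [-1.1215, -0.4449, -0.0555], 'grasp_force': 45.3252, 'opening': 0.0594}
```

Request:
send_rows(motion=[[[-1, -0.02, 0, 0.04, 0], [-1, -0.02, 0, 0.04, 0], [-1, 0, 0, 0, 0], [-1, 0, 0, 0, 0]]])

```text
time: 25.38
tool_pos: [0.5976, 0.2928, 0.1636]
eef_rot: [0.002, 0.987, 0.159, -0.0]
contact_force: [12.6, -5.9, -17.0]
opening: 0.0588
grasp_force: 43.2
```

```bash
python3 - <<'E'
from h import *
im=imaging.grab_frame("scene")
for d in imaging.spot_point("scene","cap")[:2]: print(d["score"],world("scene",d["location"]))
E
```

```text
0.73 [0.61478094 0.29955945 0.15093364]
```

Request:
send_rows(motion=[[[0.8, 0.05, 0, -0.1, 0], [0.8, 0, 0, 0, 0], [0.8, 0.11, 0, -0.2, -0.96], [0.8, 0.11, 0, -0.2, -0.96], [0.8, 0, 0, 0, -0.96], [0.8, 0, 0, 0, -0.96], [0.8, 0, 0, 0, -0.96], [0.8, 0, 0, 0, -0.96], [0.8, 0, 0, 0, -0.96], [0.8, 0, 0, 0, -0.96], [0.8, 0, 0, 0, 0]]])

```text
time: 26.4
tool_pos: [0.6046, 0.2951, 0.1518]
eef_rot: [-0.0, 0.971, -0.24, 0.0]
contact_force: [-0.2, -0.9, -0.2]
opening: 0.0767
grasp_force: 0.5
```

Request:
send_rows(motion=[[[-1, 0, 0, 0, 0], [-1, 0, 0, 0, 0], [-1, 0, 0, 0, 0], [-1, 0, 0, 0, 0]]], squeeze=40)

```text
time: 26.73
tool_pos: [0.6055, 0.2946, 0.1534]
eef_rot: [-0.001, 0.971, -0.237, 0.002]
contact_force: [-1.4, -4.2, 9.6]
opening: 0.0665
grasp_force: 40.3
```

Request:
send_rows(motion=[[[-1, -0.005, 0, 0.011, 0.96], [-1, -0.005, 0, 0.011, 0.96], [-1, -0.005, 0, 0.011, 0.96], [-1, -0.005, 0, 0.011, 0.96], [-1, 0, 0, 0, 0], [-1, 0, 0, 0, 0]]])

```text
time: 27.23
tool_pos: [0.6045, 0.2952, 0.1534]
eef_rot: [-0.001, 0.999, -0.04, 0.001]
contact_force: [0.4, 0.7, 4.3]
opening: 0.0601
grasp_force: 41.8
```

Request:
send_rows(motion=[[[-1, -0.035, 0, 0.076, 0], [-1, -0.035, 0, 0.076, 0], [-1, 0, 0, 0, 0], [-1, 0, 0, 0, 0]]])

```text
time: 27.57
tool_pos: [0.6018, 0.2949, 0.1553]
eef_rot: [0.0, 0.999, -0.041, -0.001]
contact_force: [5.6, 2.5, -6.9]
opening: 0.0593
grasp_force: 46.4
```

Request:
send_rows(motion=[[[-1, 0.05, 0, -0.1, 0], [-1, -0.005, 0, 0.011, 0.96], [-1, -0.005, 0, 0.011, 0.96], [-1, -0.005, 0, 0.011, 0.96], [-1, -0.005, 0, 0.011, 0.96], [-1, 0, 0, 0, 0], [-1, 0, 0, 0, 0]]])

```text
time: 28.15
tool_pos: [0.6032, 0.2927, 0.1553]
eef_rot: [0.002, 0.987, 0.159, -0.001]
contact_force: [-0.6, -9.7, 3.5]
opening: 0.0593
grasp_force: 47.1
```

Request:
send_rows(motion=[[[-1, -0.035, 0, 0.076, 0], [-1, -0.035, 0, 0.076, 0], [-1, 0, 0, 0, 0], [-1, 0, 0, 0, 0]]])

```text
time: 28.48
tool_pos: [0.6007, 0.2928, 0.1568]
eef_rot: [0.002, 0.987, 0.159, -0.002]
contact_force: [6.2, -5.8, -12.1]
opening: 0.0594
grasp_force: 48.0
```

```bash
python3 - <<'E'
from h import *
im=imaging.grab_frame("scene")
cv2.imwrite("pics/s4.png",cv2.resize(im[111:211,163:293],(780,600),interpolation=cv2.INTER_CUBIC))
for d in imaging.spot_point("scene","cap")[:2]: print(d["score"],world("scene",d["location"]))
st()
E
```

```text
0.66 [0.61146724 0.29647582 0.15029288]
{'time': 28.5833, 'joint_pos': [0.2798, 0.6936, 1.1023, -0.0032, 1.3501, 1.5316], 'joint_vel': [0.002, -0.0002, -0.0001, 0.0012, -0.0005, 0.0015], 'joint_efforts': [5.4091, -65.6021, -29.054, 2.0044, 1.2076, -0.1091], 'tool_pos': [0.6007, 0.2928, 0.1568], 'eef_rot': [0.0018, 0.9872, 0.1592, -0.002], 'contact_force': [7.4109, -5.5648, -13.0406], 'moment': [-1.1756, -1.2068, -0.1334], 'grasp_force': 47.9782, 'opening': 0.0593}
```

View pics/s4.png

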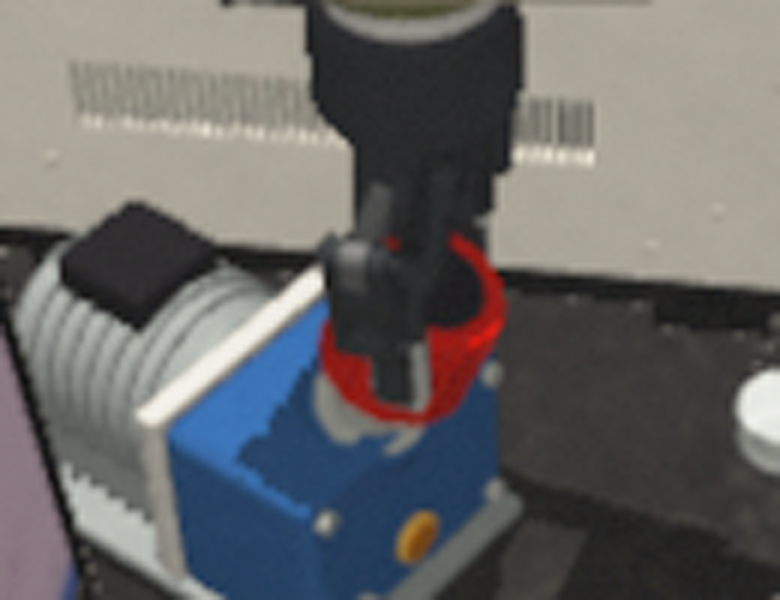

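Request:
send_rows(motion=[[[1, 0.05, 0, -0.1, 0], [1, 0, 0, 0, 0], [1, 0.03, 0, -0.05, 0], [1, 0, 0, 0, -0.96], [1, 0, 0, 0, -0.96], [1, 0, 0, 0, -0.96], [1, 0, 0, 0, -0.96], [1, 0, 0, 0, -0.96], [1, 0, 0, 0, -0.96], [1, 0, 0, 0, -0.96], [1, 0, 0, 0, 0]]])

```text
time: 29.5
tool_pos: [0.6031, 0.2951, 0.1555]
eef_rot: [-0.0, 0.982, -0.191, 0.0]
contact_force: [0.3, 0.3, -0.1]
opening: 0.0853
grasp_force: 0.1
```

```bash
python3 - <<'E'
from h import *
im=imaging.grab_frame("scene")
for d in imaging.spot_point("scene","cap")[:2]: print(d["score"],world("scene",d["location"]))
E
```

```text
0.73 [0.61690847 0.29738219 0.14800564]
```

Request:
send_rows(motion=[[[-1, 0, 0, 0, 0], [-1, 0, 0, 0, 0], [-1, 0, 0, 0, 0], [-1, 0, 0, 0, 0], [-1, 0, 0, 0, 0]]], squeeze=40)

```text
time: 30.02
tool_pos: [0.6018, 0.2914, 0.1567]
eef_rot: [0.004, 0.982, -0.189, -0.002]
contact_force: [-15.8, -18.8, 15.2]
opening: 0.0687
grasp_force: 39.4
```

Request:
send_rows(motion=[[[-1, -0.005, 0, 0.011, 0.8], [-1, -0.005, 0, 0.011, 0.8], [-1, -0.005, 0, 0.011, 0.8], [-1, -0.005, 0, 0.011, 0.8], [-1, 0, 0, 0, 0], [-1, 0, 0, 0, 0]]])

```text
time: 30.52
tool_pos: [0.6021, 0.294, 0.1583]
eef_rot: [0.001, 1.0, -0.022, -0.0]
contact_force: [-10.2, -6.3, 12.3]
opening: 0.0601
grasp_force: 43.1
```

Request:
send_rows(motion=[[[-1, -0.035, 0, 0.076, 0], [-1, -0.035, 0, 0.076, 0], [-1, 0, 0, 0, 0], [-1, 0, 0, 0, 0]]])

```text
time: 30.85
tool_pos: [0.6005, 0.2937, 0.1611]
eef_rot: [0.001, 1.0, -0.022, -0.0]
contact_force: [-1.8, -5.2, 0.1]
opening: 0.0604
grasp_force: 43.1
```

Request:
send_rows(motion=[[[-1, -0.035, 0, 0.076, 0], [-1, -0.035, 0, 0.076, 0], [-1, 0, 0, 0, 0], [-1, 0, 0, 0, 0]]])

```text
time: 31.18
tool_pos: [0.5982, 0.2943, 0.1643]
eef_rot: [0.001, 1.0, -0.023, -0.001]
contact_force: [3.8, -3.4, -13.2]
opening: 0.0593
grasp_force: 44.8
```

```bash
python3 - <<'E'
from h import *
im=imaging.grab_frame("scene")
cv2.imwrite("pics/s5.png",cv2.resize(im[111:211,163:293],(780,600),interpolation=cv2.INTER_CUBIC))
for d in imaging.spot_point("scene","cap")[:2]: print(d["score"],world("scene",d["location"]))
st()
E
```

```text
0.61 [0.62017177 0.29770152 0.14822679]
{'time': 31.2833, 'joint_pos': [0.2823, 0.6823, 1.1018, -0.0007, 1.3596, 1.8993], 'joint_vel': [-0.0013, -0.0009, -0.0022, 0.0003, -0.0003, 0.0011], 'joint_efforts': [3.1802, -66.5823, -30.4791, 1.1851, 0.6865, -0.0288], 'tool_pos': [0.5982, 0.2944, 0.1644], 'eef_rot': [0.0006, 0.9997, -0.023, -0.0009], 'contact_force': [4.0716, -3.3934, -13.3281], 'moment': [-0.6715, -0.6479, 0.0028], 'grasp_force': 45.0376, 'opening': 0.0593}
```

View pics/s5.png

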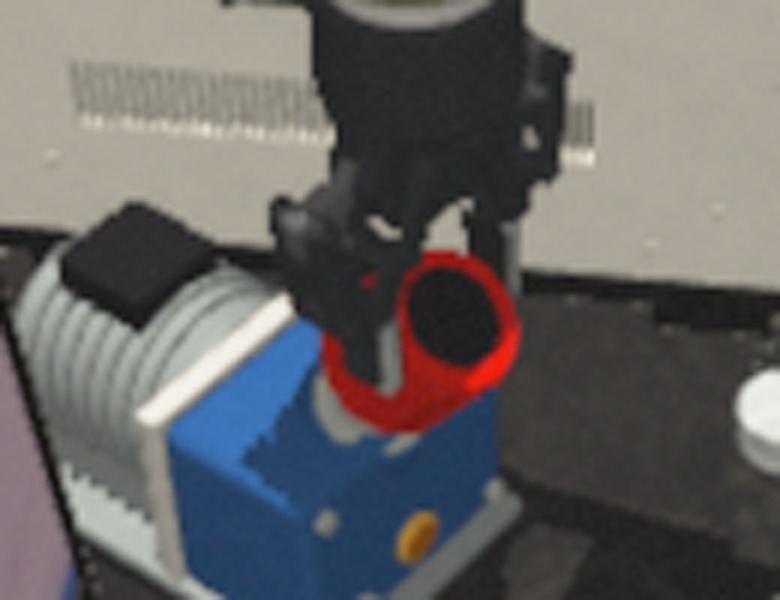

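```bash
python3 - <<'E'
from h import *
t,d=ray("scene",239,163.7)
for y in (.292,.296,.3):
    p=t+d*(y-t[1])/d[1]; print(np.round(p,4))
a=np.array([-.408,.012,.913]); top=np.array([.605,.2955,.171])
for k in (0,.01,.02,.025,.03): print(k,np.round(proj("scene",top+a*k),1))
print("mouth",proj("scene",top-a*.015), top-a*.015)
E
```

```text
[0.5882 0.292  0.1826]
[0.5848 0.296  0.1875]
[0.5814 0.3    0.1925]
0 [232.5 165.2]
0.01 [233.7 163.1]
0.02 [234.9 160.9]
0.025 [235.5 159.8]
0.03 [236.1 158.7]
mouth [230.79922197 168.35382753] [0.61112  0.29532  0.157305]
```

Request:
send_rows(motion=[[[1, 0.04, 0, -0.1, 0], [1, 0, 0, 0, 0], [1, 0, 0.02, 0, 0], [1, 0.02, 0, -0.15, 0], [1, 0.02, 0, -0.15, 0], [1, 0, 0, -0.15, 0], [1, 0, 0, 0, 0]]])

```text
time: 31.87
tool_pos: [0.6004, 0.2954, 0.1479]
eef_rot: [0.0, 1.0, -0.023, -0.001]
contact_force: [0.2, -0.3, -1.1]
opening: 0.0853
grasp_force: 0.0
```

```bash
python3 - <<'E'
from h import *
im=imaging.grab_frame("scene")
cv2.imwrite("pics/s6.png",cv2.resize(im[111:211,163:293],(780,600),interpolation=cv2.INTER_CUBIC))
for d in imaging.spot_point("scene","cap")[:2]: print(d["score"],world("scene",d["location"]))
st()
E
```

```text
0.74 [0.61849074 0.29560528 0.1469384 ]
0.24 [ 0.47125375  0.51570528 -0.00122619]
{'time': 31.9667, 'joint_pos': [0.2824, 0.6998, 1.1123, 0.0001, 1.33, 1.8997], 'joint_vel': [0.0004, -0.0071, -0.0079, -0.0002, 0.0041, -0.0008], 'joint_efforts': [0.0069, -57.2836, -25.6311, 0.0016, -0.0171, -0.0006], 'tool_pos': [0.6007, 0.2954, 0.1489], 'eef_rot': [0.0001, 0.9997, -0.0233, -0.0003], 'contact_force': [-0.4143, -0.3111, 0.8042], 'moment': [0.0152, -0.0024, -0.011], 'grasp_force': 0.0, 'opening': 0.0855}
```

View pics/s6.png

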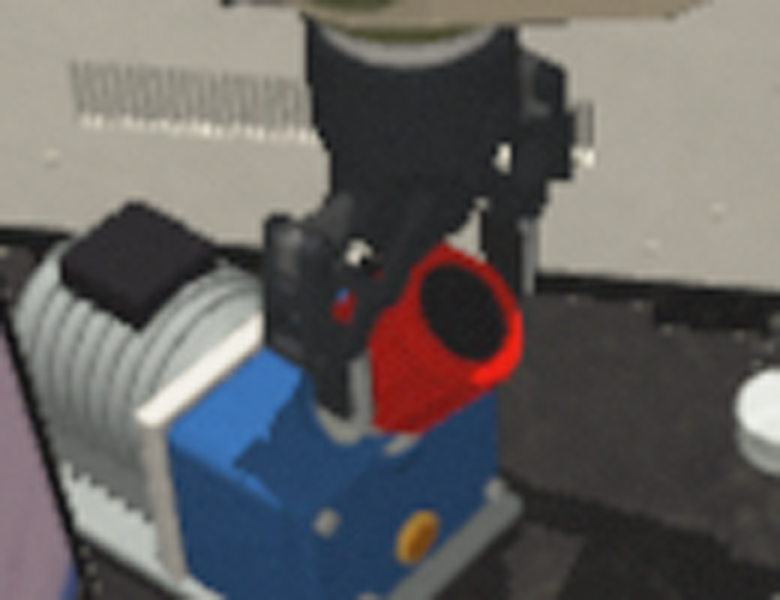

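Request:
send_rows(motion=[[[-1, 0, 0, 0, 0], [-1, 0, 0, 0, 0], [-1, 0, 0, 0, 0], [-1, 0, 0, 0, 0], [-1, 0, 0, 0, 0]]], squeeze=35)

```text
time: 32.38
tool_pos: [0.601, 0.2954, 0.1497]
eef_rot: [-0.0, 1.0, -0.023, 0.0]
contact_force: [-0.6, -0.7, 4.7]
opening: 0.0606
grasp_force: 37.2
```

Request:
send_rows(motion=[[[-1, 0.07, 0, 0.05, 0], [-1, 0.07, 0, 0.05, 0], [-1, 0.07, 0, 0.05, 0], [-1, 0, 0, 0, 0], [-1, 0, 0, 0, 0]]])

```text
time: 32.8
tool_pos: [0.604, 0.2956, 0.1516]
eef_rot: [0.001, 1.0, -0.023, -0.005]
contact_force: [-14.5, -1.3, -1.9]
opening: 0.0604
grasp_force: 37.9
```

Request:
send_rows(motion=[[[-1, -0.035, 0, 0.076, 0], [-1, -0.035, 0, 0.076, 0], [-1, 0, 0, 0, 0], [-1, 0, 0, 0, 0]]])

```text
time: 33.13
tool_pos: [0.6033, 0.2951, 0.1549]
eef_rot: [0.001, 1.0, -0.023, -0.004]
contact_force: [-4.5, -0.5, -22.7]
opening: 0.0596
grasp_force: 43.5
```

```bash
python3 - <<'E'
from h import *
im=imaging.grab_frame("scene")
im2=im.copy()
v=cv2.cvtColor(im,cv2.COLOR_BGR2GRAY)
sub=(v[140:190,222:260]<45).astype(np.uint8)
red=((im[...,2]>110)&(im[...,1]<70)&(im[...,0]<70)).astype(np.uint8)
ys,xs=np.nonzero(red[120:210,200:270]); print("red",xs.min()+200,xs.max()+200,ys.min()+120,ys.max()+120)
hull=cv2.convexHull(np.c_[xs,ys].astype(np.int32)); m=np.zeros((90,70),np.uint8); cv2.fillConvexPoly(m,hull,1)
dark=((v[120:210,200:270]<60)&(m>0)).astype(np.uint8); n,l,s,c=cv2.connectedComponentsWithStats(dark); 
for i in range(1,n):
  if s[i,4]>20: print(s[i],c[i]+[200,120])
E
```

```text
red 216 247 152 202
[ 17  33  29  26 384] [230.62239583 163.515625  ]
[ 25  51  20  27 254] [234.1496063  184.58661417]
```

Request:
send_rows(motion=[[[-1, 0.035, 0, -0.08, 0], [-1, 0.02, 0, -0.05, 0], [-1, -0.005, 0, 0.011, 0.9], [-1, -0.005, 0, 0.011, 0.9], [-1, -0.005, 0, 0.011, 0.9], [-1, -0.005, 0, 0.011, 0.9], [-1, 0, 0, 0, 0]]])

```text
time: 33.77
tool_pos: [0.6057, 0.2924, 0.1555]
eef_rot: [0.003, 0.986, 0.166, -0.002]
contact_force: [-9.8, -13.9, -9.0]
opening: 0.0601
grasp_force: 41.6
```

Request:
send_rows(motion=[[[-1, -0.03, 0, 0.07, 0], [-1, -0.03, 0, 0.07, 0], [-1, 0, 0, 0, 0], [-1, 0, 0, 0, 0]]])

```text
time: 34.1
tool_pos: [0.6046, 0.2927, 0.1572]
eef_rot: [0.002, 0.987, 0.164, -0.002]
contact_force: [1.2, -9.8, -26.0]
opening: 0.0597
grasp_force: 46.1
```

Request:
send_rows(motion=[[[-1, 0.035, 0, -0.08, 0], [-1, 0, 0, 0, 0], [-1, -0.005, 0, 0.011, 0.9], [-1, -0.005, 0, 0.011, 0.9], [-1, -0.005, 0, 0.011, 0.9], [-1, 0, 0, 0, 0]]])

```text
time: 34.6
tool_pos: [0.6064, 0.2905, 0.1583]
eef_rot: [0.004, 0.953, 0.303, -0.001]
contact_force: [0.4, -21.1, -14.8]
opening: 0.0596
grasp_force: 45.3
```

Request:
send_rows(motion=[[[-1, -0.03, 0, 0.07, 0], [-1, -0.03, 0, 0.07, 0], [-1, 0, 0, 0, 0], [-1, 0, 0, 0, 0]]])

```text
time: 34.93
tool_pos: [0.605, 0.291, 0.1604]
eef_rot: [0.004, 0.954, 0.3, -0.001]
contact_force: [7.2, -15.2, -26.2]
opening: 0.0597
grasp_force: 46.1
```

```bash
python3 - <<'E'
from h import *
im=imaging.grab_frame("scene")
cv2.imwrite("pics/s7.png",cv2.resize(im[111:211,163:293],(780,600),interpolation=cv2.INTER_CUBIC))
for d in imaging.spot_point("scene","cap")[:2]: print(d["score"],world("scene",d["location"]))
st()
E
```

```text
0.78 [0.6173867  0.3019053  0.14789275]
0.32 [0.70535521 0.29260963 0.00274049]
{'time': 35.0333, 'joint_pos': [0.2771, 0.6964, 1.0876, -0.0076, 1.3586, 1.2393], 'joint_vel': [0.0005, -0.0003, 0.0012, 0.0021, 0.0021, -0.0009], 'joint_efforts': [12.1344, -74.6414, -34.559, 4.4795, 0.9788, -0.1668], 'tool_pos': [0.605, 0.291, 0.1605], 'eef_rot': [0.0037, 0.9538, 0.3004, -0.0006], 'contact_force': [8.4322, -16.4344, -25.6337], 'moment': [-2.8963, -1.5986, -0.1212], 'grasp_force': 46.138, 'opening': 0.06}
```

View pics/s7.png

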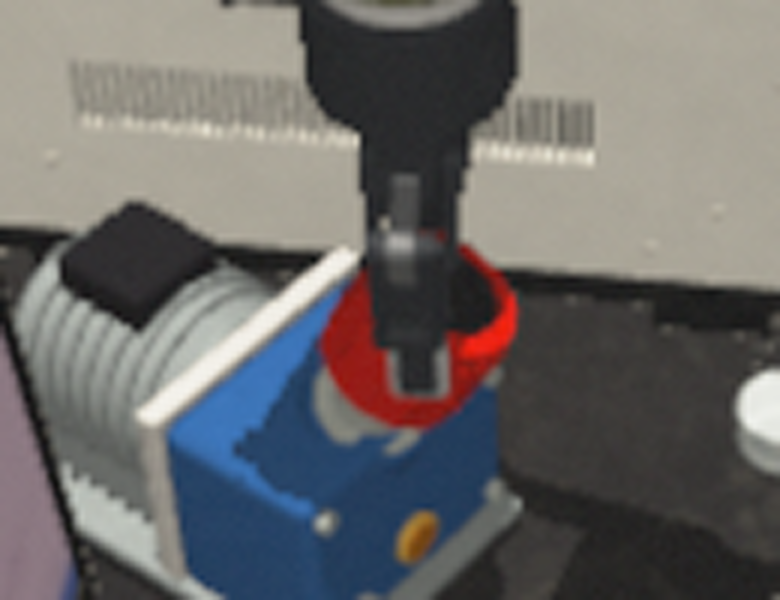

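Request:
send_rows(motion=[[[-1, 0.03, 0, -0.14, 0], [1, 0, 0, 0, 0], [1, 0, 0, 0, 0], [1, -0.03, 0, -0.1, 0], [1, 0, 0, -0.17, -0.9], [1, 0, 0, 0, -0.9], [1, 0, 0, 0, -0.9], [1, 0, 0, 0, -0.9], [1, 0, 0, 0, -0.9], [1, 0, 0, 0, -0.9], [1, 0, 0, 0, -0.9], [1, 0, 0, 0, -0.9]]])

```text
time: 36.03
tool_pos: [0.6036, 0.2961, 0.1517]
eef_rot: [-0.001, 0.997, -0.072, 0.002]
contact_force: [-0.5, 0.2, -0.1]
opening: 0.0855
grasp_force: 0.0
```

```bash
python3 - <<'E'
from h import *
im=imaging.grab_frame("scene")
for d in imaging.spot_point("scene","cap")[:2]: print(d["score"],world("scene",d["location"]))
v=cv2.cvtColor(im,cv2.COLOR_BGR2GRAY)
red=((im[...,2]>110)&(im[...,1]<70)&(im[...,0]<70)).astype(np.uint8)
ys,xs=np.nonzero(red[120:210,200:270]); print("red",xs.min()+200,xs.max()+200,ys.min()+120,ys.max()+120)
for y in range(148,190,3): print(y,''.join('R' if red[y,x] else ('#' if v[y,x]<50 else '.') for x in range(205,262)))
st()
E
```

```text
0.71 [0.61976159 0.29756391 0.14398735]
0.55 [ 0.43818971  0.29254942 -0.00132747]
red 221 249 151 202
148 .......###..##..################.......#####.............
151 ....######..##......########.RR........######............
154 ....############..######.RRR.#####.RR..######............
157 ###########....#######.RRRR############RR.###..##########
160 ##########....######RRRRRRR##############RR....#.###....#
163 ..###############.RRRRRRRRRR##############RRR............
166 .....###########RRRRRRRRRRRRRR.##########RRRR............
169 ......#######....RRRRRRRRRRRRRRRRRRRRRRRRRRR.............
172 ........#####....RRRRRRRRRRRRRRRRRRRRRRRRR...............
175 ........#####....RRRRRRRRRRRRRRRRRRRRR...................
178 .................RRRRRRRRRRRRRRRRRR......................
181 ....................RRRRRRRRRRR..........................
184 .........................................................
187 .........................................................
{'time': 36.1333, 'joint_pos': [0.282, 0.7021, 1.1012, 0.0002, 1.3353, 1.994], 'joint_vel': [-0.0006, 0.0039, 0.0042, -0.0015, 0.0036, -0.1157], 'joint_efforts': [-0.0623, -57.802, -25.9676, -0.0001, -0.0083, 1.1813], 'tool_pos': [0.6035, 0.296, 0.1516], 'eef_rot': [-0.0006, 0.9975, -0.0706, 0.0014], 'contact_force': [0.6991, 0.3003, 0.4306], 'moment': [-0.0214, 0.0493, -0.0301], 'grasp_force': 0.0, 'opening': 0.0858}
```

Request:
send_rows(motion=[[[1, -0.05, 0, -0.07, 0], [-1, 0, 0, 0, 0], [-1, 0, 0, 0, 0], [-1, 0, 0, 0, 0], [-1, 0, 0, 0, 0], [-1, 0.07, 0, 0.05, 0], [-1, 0.07, 0, 0.05, 0], [-1, 0.04, 0, 0.05, 0], [-1, 0, 0, 0, 0]]], squeeze=45)

```text
time: 36.88
tool_pos: [0.6041, 0.2951, 0.1512]
eef_rot: [0.002, 0.998, -0.07, -0.005]
contact_force: [-15.8, -5.7, 2.7]
opening: 0.0614
grasp_force: 48.3
```

Request:
send_rows(motion=[[[-1, -0.005, -0.01, 0.008, 0.9], [-1, -0.005, -0.01, 0.008, 0.9], [-1, -0.005, -0.01, 0.008, 0.9], [-1, -0.005, -0.01, 0.008, 0.9], [-1, -0.005, -0.01, 0.008, 0.9], [-1, 0, 0, 0, 0]]])

```text
time: 37.38
tool_pos: [0.6057, 0.2917, 0.1533]
eef_rot: [0.002, 0.986, 0.167, -0.002]
contact_force: [-7.7, -10.7, 2.2]
opening: 0.0593
grasp_force: 49.5
```

Request:
send_rows(motion=[[[-1, -0.03, 0, 0.07, 0], [-1, -0.03, 0, 0.07, 0], [-1, 0, 0, 0, 0], [-1, 0, 0, 0, 0]]])

```text
time: 37.72
tool_pos: [0.6041, 0.2916, 0.1562]
eef_rot: [0.002, 0.986, 0.164, -0.002]
contact_force: [-0.2, -11.4, -5.3]
opening: 0.0593
grasp_force: 52.0
```

Request:
send_rows(motion=[[[-1, -0.03, 0, 0.07, 0], [-1, -0.015, 0, 0.035, 0], [-1, 0, 0, 0, 0], [-1, 0, 0, 0, 0]]])

```text
time: 38.05
tool_pos: [0.6031, 0.2914, 0.1572]
eef_rot: [0.002, 0.986, 0.164, -0.003]
contact_force: [6.5, -9.7, -18.0]
opening: 0.0592
grasp_force: 53.6
```

Request:
send_rows(motion=[[[-1, 0.04, 0, -0.1, 0], [-1, -0.005, -0.01, 0.01, 0.9], [-1, -0.005, -0.01, 0.01, 0.9], [-1, -0.005, -0.01, 0.01, 0.9], [-1, -0.005, -0.01, 0.01, 0.9], [-1, 0, 0, 0, 0]]])

```text
time: 38.55
tool_pos: [0.6058, 0.2886, 0.1586]
eef_rot: [0.004, 0.938, 0.348, 0.0]
contact_force: [9.6, -15.7, -5.5]
opening: 0.0593
grasp_force: 49.4
```

Request:
send_rows(motion=[[[-1, -0.03, 0, 0.07, 0], [-1, -0.03, 0, 0.07, 0], [-1, 0, 0, 0, 0], [-1, 0, 0, 0, 0]]])

```text
time: 38.88
tool_pos: [0.6045, 0.2879, 0.1604]
eef_rot: [0.004, 0.939, 0.345, -0.0]
contact_force: [16.6, -17.1, -18.3]
opening: 0.0597
grasp_force: 55.7
```

```bash
python3 - <<'E'
from h import *
im=imaging.grab_frame("scene")
for d in imaging.spot_point("scene","cap")[:2]: print(d["score"],world("scene",d["location"]))
st()
E
```

```text
0.76 [0.61490947 0.29904549 0.14851304]
{'time': 38.9833, 'joint_pos': [0.2731, 0.6918, 1.0956, -0.0083, 1.3543, 1.1412], 'joint_vel': [0.0014, 0.0004, -0.0004, 0.0008, 0.0007, 0.0005], 'joint_efforts': [15.3668, -68.9885, -28.5979, 5.2725, 3.0083, -0.2083], 'tool_pos': [0.6045, 0.2879, 0.1604], 'eef_rot': [0.004, 0.9386, 0.345, -0.0004], 'contact_force': [16.1754, -16.5383, -17.5581], 'moment': [-3.0886, -3.0271, -0.1981], 'grasp_force': 55.7179, 'opening': 0.0594}
```

Request:
send_rows(motion=[[[-1, 0.12, -0.15, -0.08, 0], [-1, 0.03, -0.02, 0.01, 0.9], [-1, 0.03, -0.02, 0.01, 0.9], [-1, 0.03, -0.02, 0.01, 0.9], [-1, 0.03, -0.01, 0.01, 0.9]]])

```text
time: 39.4
tool_pos: [0.6089, 0.2843, 0.1611]
eef_rot: [0.001, 0.856, 0.518, -0.002]
contact_force: [0.2, -9.0, -5.2]
opening: 0.059
grasp_force: 56.8
```

```bash
python3 - <<'E'
from h import *
st()
imaging.grab_frame("scene")
for d in imaging.spot_point("scene","cap")[:2]: print(d["score"],world("scene",d["location"]))
E
```

```text
{'time': 39.4, 'joint_pos': [0.264, 0.6986, 1.0821, -0.0028, 1.3645, 0.7468], 'joint_vel': [-0.0109, 0.0182, -0.0364, -0.0065, 0.0241, -1.1302], 'joint_efforts': [5.7983, -61.5734, -29.1194, 2.342, -0.8385, 1.3829], 'tool_pos': [0.6089, 0.2843, 0.1611], 'eef_rot': [0.0008, 0.8555, 0.5178, -0.0022], 'contact_force': [0.1788, -8.9784, -5.2142], 'moment': [-1.7925, 0.1024, -0.1104], 'grasp_force': 56.8486, 'opening': 0.059}
0.93 [0.60970071 0.30050435 0.15354101]
```

Request:
send_rows(motion=[[[-1, 0.03, -0.03, 0.01, 0.9], [-1, 0.03, -0.01, 0.01, 0.9], [-1, 0.03, 0, 0.01, 0.9], [-1, 0.03, 0, 0.01, 0.9]]])

```text
time: 39.83
tool_pos: [0.6128, 0.2828, 0.1628]
eef_rot: [0.001, 0.743, 0.669, -0.002]
contact_force: [-1.5, -9.5, -0.8]
opening: 0.0588
grasp_force: 56.0
```

```bash
python3 - <<'E'
from h import *
st()
imaging.grab_frame("scene")
for d in imaging.spot_point("scene","cap")[:2]: print(d["score"],world("scene",d["location"]))
E
```

```text
{'time': 39.8333, 'joint_pos': [0.2605, 0.7039, 1.0685, -0.0035, 1.3722, 0.3669], 'joint_vel': [-0.0023, 0.0226, -0.05, -0.0027, 0.026, -1.123], 'joint_efforts': [6.3853, -59.2103, -28.2653, 2.5042, -1.2306, 1.2215], 'tool_pos': [0.6128, 0.2828, 0.1628], 'eef_rot': [0.0009, 0.7435, 0.6688, -0.0021], 'contact_force': [-1.5411, -9.5183, -0.7914], 'moment': [-1.7123, 0.1471, -0.3039], 'grasp_force': 55.9562, 'opening': 0.0588}
0.6 [0.61178234 0.29789346 0.15173545]
```

Request:
send_rows(motion=[[[-1, -0.03, 0, 0.07, 0], [-1, -0.03, 0, 0.07, 0], [-1, 0, 0, 0, 0], [-1, 0, 0, 0, 0]]])

```text
time: 40.27
tool_pos: [0.6126, 0.2828, 0.1673]
eef_rot: [0.002, 0.745, 0.667, 0.0]
contact_force: [8.0, -8.2, -3.6]
opening: 0.0594
grasp_force: 53.1
```

Request:
send_rows(motion=[[[-1, 0, 0, 0.1, 0], [-1, 0, 0, 0.1, 0], [-1, 0, 0, 0, 0], [-1, 0, 0, 0, 0]]])

```text
time: 40.6
tool_pos: [0.6127, 0.2828, 0.1706]
eef_rot: [0.002, 0.745, 0.667, -0.001]
contact_force: [15.3, -5.3, -18.2]
opening: 0.0585
grasp_force: 56.9
```

```bash
python3 - <<'E'
from h import *
st()
imaging.grab_frame("scene")
for d in imaging.spot_point("scene","cap")[:2]: print(d["score"],world("scene",d["location"]))
E
```

```text
{'time': 40.6, 'joint_pos': [0.2605, 0.6961, 1.0616, -0.0035, 1.3833, 0.3719], 'joint_vel': [-0.0001, 0.0002, -0.0007, -0.0003, -0.0016, -0.0011], 'joint_efforts': [8.0868, -70.0256, -28.5442, 2.468, 3.5244, 0.0007], 'tool_pos': [0.6127, 0.2828, 0.1706], 'eef_rot': [0.0016, 0.7452, 0.6669, -0.0005], 'contact_force': [15.3243, -5.2928, -18.1944], 'moment': [-1.0008, -2.8341, -0.0041], 'grasp_force': 56.8664, 'opening': 0.0585}
0.69 [0.61000968 0.29629411 0.16057795]
```

Request:
send_rows(motion=[[[-1, 0.07, 0, 0, 0.8], [-1, 0.03, 0, 0, 0.8], [-1, 0, 0, 0.03, 0.8], [-1, 0, 0, 0, 0]]])

```text
time: 41.03
tool_pos: [0.6139, 0.2835, 0.1744]
eef_rot: [0.0, 0.654, 0.757, -0.001]
contact_force: [-4.6, -6.1, 5.4]
opening: 0.0593
grasp_force: 59.1
```

```bash
python3 - <<'E'
from h import *
imaging.grab_frame("scene")
for d in imaging.spot_point("scene","cap")[:2]: print(d["score"],world("scene",d["location"]))
E
```

```text
0.9 [0.61095049 0.29821636 0.1633636 ]
0.36 [0.54081022 0.11973614 0.00347693]
```

Request:
send_rows(motion=[[[-1, -0.03, 0, 0.1, 0], [-1, -0.03, 0, 0.1, 0], [-1, -0.03, 0, 0.1, 0], [-1, 0, 0, 0, 0], [-1, 0, 0, 0, 0]]])

```text
time: 41.55
tool_pos: [0.6114, 0.2851, 0.184]
eef_rot: [0.0, 0.655, 0.756, 0.0]
contact_force: [0.6, -0.6, -0.0]
opening: 0.0586
grasp_force: 58.4
```

```bash
python3 - <<'E'
from h import *
imaging.grab_frame("scene")
for d in imaging.spot_point("scene","cap")[:2]: print(d["score"],world("scene",d["location"]))
E
```

```text
0.56 [0.60924815 0.2980275  0.1736537 ]
```

Request:
send_rows(motion=[[[-1, -0.1, 0, 0.3, 0], [-1, -0.1, 0, 0.4, 0], [-1, -0.1, 0, 0.5, 0], [-1, -0.1, 0, 0.5, 0], [-1, -0.1, 0, 0.4, 0], [-1, -0.1, 0, 0.3, 0], [-1, 0, 0, 0, 0], [-1, 0, 0, 0, 0], [-1, 0, 0, 0, 0]]])

```text
time: 42.4
tool_pos: [0.5929, 0.2848, 0.2549]
eef_rot: [-0.0, 0.655, 0.755, -0.001]
contact_force: [0.0, 0.6, -1.3]
opening: 0.0594
grasp_force: 58.2
```

Request:
send_rows(motion=[[[-1, -0.3, 0, 0, 0], [-1, -0.6, 0, 0, 0], [-1, -0.7, 0, 0, 0], [-1, -0.7, 0, 0, 0], [-1, -0.7, 0, 0, 0], [-1, -0.7, 0, 0, 0], [-1, -0.7, 0, 0, 0], [-1, -0.5, 0, 0, 0], [-1, -0.3, 0, 0, 0], [-1, 0, 0, 0, 0], [-1, 0, 0, 0, 0]]])

```text
time: 43.32
tool_pos: [0.4375, 0.2849, 0.2556]
eef_rot: [0.0, 0.655, 0.755, -0.0]
contact_force: [-0.1, 0.4, -1.3]
opening: 0.059
grasp_force: 58.2
```

```bash
python3 - <<'E'
from h import *
st()
for c in ("scene","top"):
    im=imaging.grab_frame(c); cv2.imwrite(f"pics/{c}9.png",im)
    for d in imaging.spot_point(c,"cap")[:2]: print(c,d["score"],world(c,d["location"]))
    im=im.astype(int); red=((im[...,2]>100)&(im[...,1]<70)&(im[...,0]<70)).astype(np.uint8)
    n,l,s,ce=cv2.connectedComponentsWithStats(red); i=1+np.argmax(s[1:,4]); print(s[i],ce[i])
    ys,xs=np.nonzero(l==i)
    if c=="scene":
        for y in range(ys.min(),ys.max()+1,2): print(''.join('R' if red[y,x] else '.' for x in range(xs.min(),xs.max()+1)))
E
```

```text
{'time': 43.3167, 'joint_pos': [0.3526, 0.2895, 1.4652, -0.0001, 1.387, 0.2107], 'joint_vel': [-0.0075, 0.0186, -0.0195, 0.0013, 0.0013, 0.0026], 'joint_efforts': [0.6795, -42.2497, -26.4024, 0.0325, 0.0542, 0.0218], 'tool_pos': [0.4375, 0.2849, 0.2556], 'eef_rot': [0.0, 0.6552, 0.7555, -0.0001], 'contact_force': [-0.0733, 0.4166, -1.3248], 'moment': [0.0083, -0.0068, -0.0028], 'grasp_force': 58.183, 'opening': 0.059}
scene 0.64 [0.43384311 0.30134973 0.24418913]
[281 147  32  35 752] [296.50398936 166.10771277]
...........R....................
......RRRRR.....................
.....RRRRRRR....................
.....RRRRRRRRRR.................
....RRRRRRRRRRRRRRRRR...........
....RRRRRRRRRRRRRRRRRRRRRRRRRRR.
...RRRRRRRRRRRRRRRRRRRRRRRRRRRR.
...RRRRRRRRRRRRRRRRRRRRRRRRRRRR.
..RRRRRRRRRRRRRRRRRRRRRRRRRRRR..
..RRRRRRRRRRRRRRRRRRRRRRRRRRRR..
RRRRRRRRRRRRRRRRRRRRRRRRRRRRRR..
.RRRRRRRRRRRRRRRRRRRRRRRRRRRRR..
RRRRRRRRRRRRRRRRRRRRRRRRRRRRRR..
.RRRRRRRRRRRRRRRRRRRRRRRRRRRRRRR
..RRRRRRRRRRRRRRRRRRRRRRRRRRRRR.
.......RRRRRRRRRRRRRRRRRRRRRRR..
............RRRRRRRRRRRRRRRRR...
......................RRRRR.....
[183  33   8   8  15] [186.46666667  36.06666667]
```

Request:
send_rows(motion=[[[-1, 0, 0.05, -0.4, 0], [-1, 0, 0, -0.7, 0], [-1, 0, 0, -0.8, 0], [-1, 0, 0, -0.8, 0], [-1, 0, 0, -0.8, 0], [-1, 0, 0, -0.8, 0], [-1, 0, 0, -0.8, 0], [-1, 0, 0, -0.7, 0], [-1, 0, 0, -0.5, 0], [-1, 0, 0, -0.4, 0], [-1, 0, 0, -0.25, 0], [-1, 0, 0, 0, 0]]])

```text
time: 44.52
tool_pos: [0.4368, 0.286, 0.0458]
eef_rot: [-0.001, 0.655, 0.755, -0.001]
contact_force: [0.7, -0.8, -1.6]
opening: 0.0586
grasp_force: 58.2
```

Request:
send_rows(motion=[[[-1, 0, 0, -0.12, 0], [-1, 0, 0, -0.1, 0], [-1, 0, 0, 0, 0], [-1, 0, 0, 0, 0]]], squeeze=25)

```text
time: 44.85
tool_pos: [0.4373, 0.2865, 0.041]
eef_rot: [0.0, 0.655, 0.755, 0.0]
contact_force: [-0.2, 0.1, -2.1]
opening: 0.0589
grasp_force: 58.2
```

Request:
send_rows(motion=[[[-1, 0, 0, -0.1, 0], [-1, 0, 0, -0.1, 0], [-1, 0, 0, -0.1, 0], [-1, 0, 0, -0.1, 0], [-1, 0, 0, 0, 0], [-1, 0, 0, 0, 0]]], squeeze=25)

```text
time: 45.35
tool_pos: [0.4372, 0.2868, 0.0296]
eef_rot: [-0.0, 0.655, 0.755, 0.0]
contact_force: [-5.1, -0.5, 11.2]
opening: 0.0588
grasp_force: 59.9
```

Request:
send_rows(motion=[[[-1, 0, 0, -0.1, 0], [-1, 0, 0, -0.1, 0], [-1, 0, 0, 0, 0], [-1, 0, 0, 0, 0]]], squeeze=20)

```text
time: 45.68
tool_pos: [0.4379, 0.2886, 0.0263]
eef_rot: [-0.0, 0.655, 0.755, 0.003]
contact_force: [-12.7, 7.2, 37.4]
opening: 0.0589
grasp_force: 66.6
```

```bash
python3 - <<'E'
from h import *
imaging.grab_frame("scene")
for d in imaging.spot_point("scene","cap")[:2]: print(d["score"],world("scene",d["location"]))
E
```

```text
0.92 [0.43162942 0.29769974 0.0186757 ]
```

Request:
send_rows(motion=[[[-1, 0, 0, 0.1, 0], [-1, 0, 0, 0.08, 0], [-1, 0, 0, 0, 0], [0.4, 0, 0, 0, 0], [0.42, 0, 0, 0, 0], [0.44, 0, 0, 0, 0], [0.46, 0, 0, 0, 0], [0.5, 0, 0, 0, 0], [0.5, 0, 0, 0, 0]]])

```text
time: 46.53
tool_pos: [0.4372, 0.2864, 0.028]
eef_rot: [0.0, 0.655, 0.755, -0.0]
contact_force: [-0.3, -0.2, 0.8]
opening: 0.0636
grasp_force: 0.0
```

```bash
python3 - <<'E'
from h import *
imaging.grab_frame("scene")
for d in imaging.spot_point("scene","cap")[:2]: print(d["score"],world("scene",d["location"]))
E
```

```text
0.77 [0.43546106 0.30037268 0.00620718]
```

Request:
send_rows(motion=[[[1, 0, 0, 0, 0], [1, 0, 0, 0, 0], [1, 0, 0, 0, 0], [1, 0, 0, 0.3, 0], [1, 0, 0, 0.6, 0], [1, 0, 0, 0.9, 0], [1, 0, 0, 0.9, 0], [1, 0, 0, 0.9, 0], [1, 0, 0, 0.9, 0], [1, 0, 0, 0.9, 0], [1, 0, 0, 0.5, 0]]])

```text
time: 47.55
tool_pos: [0.4377, 0.2867, 0.209]
eef_rot: [0.001, 0.655, 0.755, 0.002]
contact_force: [0.1, 0.0, 0.5]
opening: 0.0854
grasp_force: 0.0
```

Request:
send_rows(motion=[[[1, -0.5, -0.8, 0, 0], [1, -0.5, -0.8, 0, 0], [1, -0.5, -0.8, 0, 0], [1, -0.5, -0.8, 0, 0], [1, -0.3, -0.8, 0, 0], [1, 0, -0.8, 0, 0], [1, 0, 0, 0, 0], [1, 0, 0, 0, 0], [1, 0, 0, 0, 0]]])

```text
time: 48.3
tool_pos: [0.3683, 0.1428, 0.2055]
eef_rot: [0.0, 0.655, 0.755, 0.0]
contact_force: [-0.2, 0.2, 0.4]
opening: 0.0856
grasp_force: 0.0
```

```bash
python3 - <<'E'
from h import *
T=R.from_euler('z',np.radians(67.7)).as_matrix()
for c in ("scene","top"):
    im=imaging.grab_frame(c).astype(int)
    for d in imaging.spot_point(c,"cap")[:1]:
        w=world(c,d["location"]); print(c,d["score"],w,"in tray",T.T@(w-[.437,.288,0]))
    red=((im[...,2]>100)&(im[...,1]<70)&(im[...,0]<70)).astype(np.uint8)
    n,l,s,ce=cv2.connectedComponentsWithStats(red)
    for i in range(1,n):
        if s[i,4]>60: print(s[i],ce[i])
    ys,xs=np.nonzero(l==1+np.argmax(s[1:,4])); x0,x1,y0,y1=xs.min(),xs.max(),ys.min(),ys.max()
    g=im.max(2)
    for y in range(y0,y1+1,2): print(''.join('R' if red[y,x] else ('#' if g[y,x]<60 else '.') for x in range(x0,x1+1)))
    for z in (.054,): print("top ctr pred",proj(c,[w[0],w[1],z]))
st()
E
```

```text
scene 0.58 [0.43329963 0.30342561 0.00873263] in tray [0.0128678  0.00927696 0.00873263]
[277 225  26  31 488] [288.97540984 242.36885246]
........RRRRRRRRR.........
.....RRRRR.####.RRRRR.....
...RRR.############.RRR...
..RRR################RRR..
.RRRR################.RRR.
.RRRRR###############RRRR.
RRRRRRR.############RRRRRR
RRRRRRRRRR..####.RRRRRRRRR
RRRRRRRRRRRRRRRRRRRRRRRRR.
RRRRRRRRRRRRRRRRRRRRRRRRR.
RRRRRRRRRRRRRRRRRRRRRRRRR.
RRRRRRRRRRRRRRRRRRRRRRRRR.
.RRRRRRRRRRRRRRRRRRRRRRR..
...RRRRRRRRRRRRRRRRRRR....
....RRRRRRRRRRRRRRRR......
.........RRRRRRR..........
top ctr pred [289.68082091 234.35589097]
top 0.56 [0.43453248 0.29955605 0.00379477] in tray [0.00975546 0.00666799 0.00379477]
[249 212  20  22 186] [258.55376344 223.39247312]
........RRRR........
....RRRRRRRRRRRR....
..RRRR........RRRR..
.RRR............RRR.
.RRR............R.R.
RRRR............RRRR
.RRR............RRR.
..RRRR.........RRRR.
..RRRRRRRRRRRRRRRR..
...RRRRRRRRRRRRRR...
......RRRRRRRR......
top ctr pred [258.75612464 220.41617638]
{'time': 48.5, 'joint_pos': [0.0716, 0.047, 1.8918, 0.0001, 1.2031, -0.0715], 'joint_vel': [-0.004, 0.0009, 0.0034, -0.0002, -0.0008, -0.0024], 'joint_efforts': [-0.0877, -27.0446, -24.6517, -0.0008, 0.0038, 0.0066], 'tool_pos': [0.3681, 0.143, 0.205], 'eef_rot': [-0.0001, 0.6548, 0.7558, -0.0001], 'contact_force': [-0.0194, -0.1277, 0.0786], 'moment': [-0.0439, -0.0549, 0.0089], 'grasp_force': 0.0, 'opening': 0.0854}
```

```bash
python3 -c "
from workcell import order
print(order.hand_in())"
```

```text
the job is handed in; nothing more can be done
None
```

The cap is unscrewed, was held as it came free, and stands mouth down and released within about 15 mm of the tray's centre; I handed the job in at about 48.5 s, the hand-in gave no verdict, and I did not re-check the bystanders' positions.

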